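# Load the vial rack on the rail sampler and set its carriage to the mark

### The arm

A 6-joint arm with a two-finger parallel gripper is mounted at the origin on the work surface. World frame = base frame: x ahead of the robot, y to its left, z up, the work surface at z = 0. Lengths are in mm, angles in rad, forces in N, time in s.
With the tool pointing down it reaches from about 325 to 850 mm from the base axis. Payload 15.5 kg.
Tool frame: the origin (TCP) lies at the very end of the fingers, on their centre line; the grasp point (between the pads) lies 19 mm behind it; z points along the fingers, y is the line along which they close (so a half turn about z gives the same grasp; the last joint's range is limited). The gripper opens to 91 mm and grips with 3 to 60 N. Pads are 32 mm wide; open, the fingers measure 118 mm over their backs; the gripper's body (76 mm by 178 mm) begins 60 mm behind the grasp point.
Start: joints at [-1.212, 0.494, 1.345, -0, 1.302, -0.096], TCP at [273.991, -561.743, 213.915] pointing down, gripper open.
Joint ranges: [-2.91, 2.91], [-0.82, 2.16], [0.22, 2.67], [-1.22, 4.37], [0.12, 2.79], [-3.08, 3.08]. Speed limits (rad/s): [1.89, 1.89, 2.57, 3.01, 3.01, 3.01].

### API

Orientations are given as [roll, pitch, yaw] about the fixed x, y, z axes, in that order (R = Rz(yaw) Ry(pitch) Rx(roll)).
In Python, from cell import robot, eyes gives the robot as it stands. The module is installed in compiled form; this text tells all that it offers.
- The arm moves only by the tool drive_tool, never from a script. Its argument "rows" is a list of rows, each an object of numbers: "jaw": the opening, from -1 (shut) to 1 (fully open), so that 0 is half open; "x", "y", "z": the shift along the tool's x, y, z in mm; "ax", "ay", "az": the turn, a rotation vector about the tool's x, y, z in rad. In form: [{"jaw": .., "x": .., "y": .., "z": .., "ax": .., "ay": .., "az": ..}, ...]. A call has 1 to 20 rows; each row is the pose to reach, as a shift and turn from the pose commanded when the call began, along the tool's axes at that moment; what a row does not reach only later rows make up. A row lasts 1/12 s, in which the tool goes at most 41.7 mm and 7.16 degrees, less where a joint would pass 70% of its speed; a pose out of reach is approached as far as the arm can. A call with a gripper value outside its range is refused whole. The fingers move at their own pace and stop on an object; "newtons" is the grip in N (left out, the last holds). Time passes only in rows, so rows that repeat a pose let the fingers close. It gives the time, the measured TCP pose, the force, the opening and the grip force at its end, in the units of the state.
- robot.get_state(): the state, without advancing time (a new reading comes with each control period).
- eyes.get_image(name): name is "scene" or "top" or "wrist"; returns a dict with "pixels" (480x640x3 uint8, red, green, blue), "fov_y" (degrees; the focal length in pixels is half the picture's height over the tangent of half this angle, whatever the lens; pixels are square), "cx", "cy" (the principal point, pixels), "world_to_cam" (4x4, takes a point from world to camera coordinates). Camera axes: x right, y up, looking along -z (the intrinsics and any distortion apply to the point x, -y, -z); pixel columns grow to the right and rows downward; lengths in mm; the calibration is good to about 2 mm. A picture is of the moment at which its call begins. There is no depth.
- robot.close_job(): hands the job in; it is judged then, once.
The state is a dict: "time_s": time; "joint_pos": joint angles; "joint_vel": joint speeds; "joint_efforts": joint torques, N m; "eef_pos": TCP position; "eef_rot": TCP orientation; "wrist_force": force on the tool from outside, world axes, zero at the start; "wrist_torque": the same for the moment, N m; "opening": finger opening in mm; "grasp_force": force on a finger pad.
Only numpy, scipy, OpenCV 4.12 (cv2) and the standard library are available. Lean on these libraries where they do the work, as an engineer would, in place of code of your own. Each camera call takes 0.05 s, during which the arm holds its last target. There are 200 camera calls.

### The job

Load the rail sampler: set the white vial rack with the blue caps on the carriage and press it fully home over its four studs and past the catches. Then, pushing on the carriage itself and not on the rack, nudge the stiff carriage along until its yellow pointer lines up with the red mark on the scale, without running past it. Leave the other things on the bench where they are.

Things in the scene. Friction and masses are not known exactly. Their poses are not given: they have to be found in the camera images.
- sampler: rail sampler, fixed: flat aluminium rail 500 mm long (its y), 80 mm wide, rail top 48 mm above the bench, black end plates, and a white head 170 mm tall at the +y end (overhangs the rail from y = 180 mm on, 114 mm up). Origin: under the rail's middle, at bench height; z up. A white scale ledge lies along its +x side (x 52 to 90 mm, 46 mm high, ticks every 10 mm).
- carriage (a joint): position in m of the carriage (dark saddle on the rail, 96 mm wide, 174 mm long with its buffer); grows as it slides to the sampler's +y; range 0 to 0.25; at 0 the seat's middle and the pointer are at the sampler's y = -130 mm. The slide is stiff and dry and its drag differs from time to time (about 5 to 17 N to move it, a little more when fast); it stays where it is left.
- seat (a point): middle of the rack's place on the carriage deck (66 mm above the bench); axes of the sampler; moves with the carriage. Four steel studs, 10 mm thick, 10 mm tall, coned tips, at x +-14, y +-32 mm from here. Sprung roller catches at y +-49 mm, up to 14 mm above the deck: the rack's end beads must be forced down past both (about 10 to 20 N in all); its weight does not do it.
- push_face (a point): middle of the outer face of the carriage's orange buffer plate at its -y end, 84 mm wide, 52 to 88 mm above the bench (this point: 70 mm); 108 mm from the seat's middle when free. Push here towards the sampler's +y. The plate is sprung: it gives some 5 to 18 mm, by the drag, before the carriage starts to move, and springs back when released.
- pointer (a point): tip of the yellow pointer, 2 mm wide, which sticks out of the carriage's +x side at the seat's middle, 56 mm above the bench, over the scale ledge; same axes as the sampler.
- mark_line (a point): tip of the red blade, 2 mm wide, of the red mark fixed on the scale ledge; axes of the sampler. The pointer's tip passes 2 mm short of it in x; they line up when both have the same y in the sampler's frame. At the start the pointer is 40 to 175 mm short of it, on the -y side.
- rack: white vial rack, 52 mm (its x) by 92 mm (its y), 34 mm tall, with 13 blue-capped vials up to 44 mm; 0.2 to 0.3 kg. Origin: middle of its underside. Underneath, four sockets 11.8 mm wide, 12 mm deep, chamfered 1.5 mm, at x +-14, y +-32 mm: fits either way round. Beads 2 mm proud on its y ends pass under the rollers. Grip it across its 52 mm.
- spare_rack: dark grey rack of the same shape, nearly empty, with two grey-capped vials; a bystander. Origin: middle of its underside.
- amber_bottle: amber bottle, 64 mm wide, 135 mm tall; bystander, origin at its base.
- cap_jar: clear jar with blue lid, 60 mm wide, 70 mm tall; bystander, origin at its base.
- beaker: glass beaker, 68 mm wide, 85 mm tall; bystander, origin at its base.
- spanner: steel spanner lying flat, 150 mm long; bystander, origin at its middle.
- septa_dish: small green dish, 48 mm wide, 12 mm tall; bystander, origin at its base.

How it is judged:
By the outcome, as a careful person would: the job done as asked, in the order asked, and still so for the second after the job is handed in, with the robot touching nothing.
It also fails if it takes over 72 s, if anything falls off the work surface, if the arm or the gripper's body presses on something with over 40 N, if the wrist force passes 120 N, or if a joint passes its speed limit or range.

## Working session

There is one attempt and no reset: what is moved stays moved. The work goes in short steps, Python scripts to look and compute and a tool call to move; the robot and the scene stay as the last step left them, time stands still between calls to the robot, and variables do not carry over. Pictures are saved under pics/ and viewed, at most 10 in all, crops included, and the job is handed in when it is done.

Besides the shell and the picture viewer there is one more tool, called after "Call:" in YAML: its name, and indented under it one key for each argument. drive_tool: Moves the arm, as the interface text tells. Its arguments: {"type":"object","properties":{"rows":{"type":"array","items":{"type":"object","properties":{"jaw":{"type":"number"},"x":{"type":"number"},"y":{"type":"number"},"z":{"type":"number"},"ax":{"type":"number"},"ay":{"type":"number"},"az":{"type":"number"}}}},"newtons":{"type":"number"}},"required":["rows"]}

```bash
mkdir -p pics; cat > h.py <<'E'
import numpy as np, cv2, pickle
from cell import robot, eyes
from scipy.spatial.transform import Rotation as Ro
def grab(n,tag):
    im=eyes.get_image(n); pickle.dump(im,open(f'pics/{tag}.pkl','wb'))
    cv2.imwrite(f'pics/{tag}.png',im['pixels'][:,:,::-1]); return im
def load(tag): return pickle.load(open(f'pics/{tag}.pkl','rb'))
def f(im): return 240/np.tan(np.radians(im['fov_y'])/2)
def proj(im,P):
    P=np.atleast_2d(P).astype(float); M=np.array(im['world_to_cam']); c=P@M[:3,:3].T+M[:3,3]
    return np.c_[im['cx']+f(im)*c[:,0]/-c[:,2], im['cy']+f(im)*c[:,1]/c[:,2]]
def onz(im,uv,z):
    uv=np.atleast_2d(uv).astype(float); M=np.array(im['world_to_cam']); R=M[:3,:3]; o=-R.T@M[:3,3]
    d=np.c_[(uv[:,0]-im['cx'])/f(im),-(uv[:,1]-im['cy'])/f(im),-np.ones(len(uv))]@R
    return o+d*((z-o[2])/d[:,2])[:,None]
E
python3 - <<'E'
from h import *
for n in('scene','top','wrist'):
    im=grab(n,n+'0'); M=np.array(im['world_to_cam']); print(n,im['fov_y'],im['cx'],im['cy'],(-M[:3,:3].T@M[:3,3]).round(),[k for k in im])
s=robot.get_state(); print(s)
E
```

```text
scene 49.41418885853889 317.3751380099658 238.80720001127713 [1387.  170. 1023.] ['pixels', 'fov_y', 'cx', 'cy', 'world_to_cam']
top 49.9068688839226 311.95332719067807 240.41468351380462 [ 428.   21. 1213.] ['pixels', 'fov_y', 'cx', 'cy', 'world_to_cam']
wrist 69.71823687728178 316.4438309425026 240.59412391600551 [ 342. -529.  385.] ['pixels', 'fov_y', 'cx', 'cy', 'world_to_cam']
{'time_s': 0.15, 'joint_pos': array([-1.21250892e+00,  4.94050313e-01,  1.34596100e+00,  2.39729861e-05,
        1.30251242e+00, -9.55098015e-02]), 'joint_vel': array([ 0.00029499, -0.00143281, -0.00221079,  0.00016972,  0.00065044,
       -0.00096477]), 'joint_efforts': array([ 6.76590607e-04, -8.79202008e+01, -3.82046771e+01,  7.06885848e-02,
        5.02446725e-02, -7.30261172e-05]), 'eef_pos': array([ 273.89367334, -561.47496103,  213.47853227]), 'eef_rot': array([-3.14066802e+00, -1.11796232e-04,  4.53790788e-01]), 'wrist_force': array([0.23328812, 0.78295769, 0.02368903]), 'wrist_torque': array([0.02266328, 0.03582574, 0.00982996]), 'grasp_force': 0.0, 'opening': 91.18429718071862}
```

View pics/top0.png

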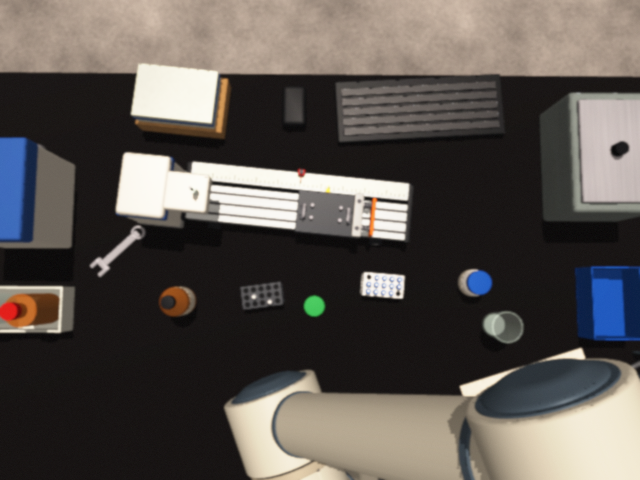

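View pics/scene0.png

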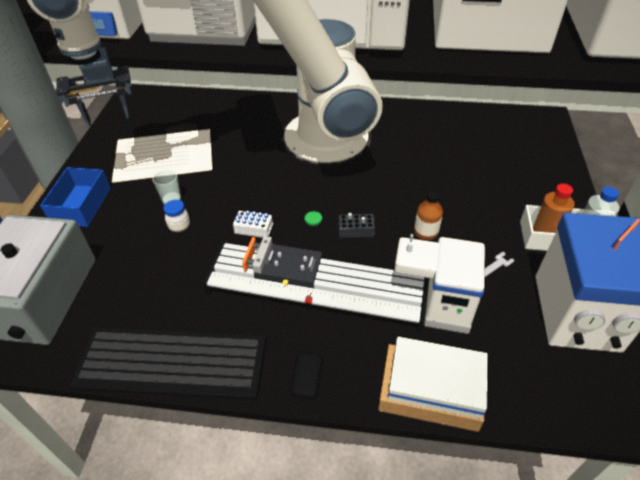

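Top view: white rack around (383,286); carriage seat around (325,213); orange plate around (373,217); yellow pointer (327,189); red mark (301,174); ledge outer edge runs (193,163)–(411,184). The rack is clear to grasp.

```bash
python3 - <<'E'
from h import *
t=load('top0'); p=t['pixels'].astype(int)
print('ledge',onz(t,[(193,163),(411,184)],46).round(1).tolist())
print('rack corners',onz(t,[(365,272),(405,275),(403,299),(362,297)],34).round(1).tolist())
print('pt',onz(t,(327,189),56).round(1),'mark',onz(t,(301,174),60).round(1),'plate',onz(t,[(375,198),(372,236)],88).round(1).tolist())
print('studs',onz(t,[(308,206),(308,217),(339,208),(339,220)],76).round(1).tolist())
w=load('wrist0'); M=np.array(w['world_to_cam']); s=robot.get_state()
T=np.eye(4);T[:3,:3]=Ro.from_euler('xyz',s['eef_rot']).as_matrix();T[:3,3]=s['eef_pos']
C=M@T; print('tcp->cam',C.round(3).tolist())
E
```

```text
ledge [[713.9, 289.7, 46.0], [668.1, -212.0, 46.0]]
rack corners [[465.9, -106.6, 34.0], [459.6, -198.0, 34.0], [405.1, -192.8, 34.0], [409.1, -99.6, 34.0]]
pt [[653.3 -18.6  56. ]] mark [[686.7  40.7  60. ]] plate [[627.5, -123.6, 88.0], [543.1, -116.5, 88.0]]
studs [[610.7, 24.3, 76.0], [586.0, 24.2, 76.0], [606.6, -44.8, 76.0], [579.7, -44.8, 76.0]]
tcp->cam [[-0.001, 1.0, -0.0, -0.175], [0.963, 0.001, 0.269, -26.587], [0.269, -0.0, -0.963, -185.966], [0.0, 0.0, 0.0, 1.0]]
```

Call:
drive_tool:
  rows:
    - {"jaw": 1, "x": 321, "y": -290, "z": 33, "az": -1.056}
    - {"jaw": 1, "x": 321, "y": -290, "z": 33, "az": -1.056}
    - {"jaw": 1, "x": 321, "y": -290, "z": 33, "az": -1.056}
    - {"jaw": 1, "x": 321, "y": -290, "z": 33, "az": -1.056}
    - {"jaw": 1, "x": 321, "y": -290, "z": 33, "az": -1.056}
    - {"jaw": 1, "x": 321, "y": -290, "z": 33, "az": -1.056}
    - {"jaw": 1, "x": 321, "y": -290, "z": 33, "az": -1.056}
    - {"jaw": 1, "x": 321, "y": -290, "z": 33, "az": -1.056}
    - {"jaw": 1, "x": 321, "y": -290, "z": 33, "az": -1.056}
    - {"jaw": 1, "x": 321, "y": -290, "z": 33, "az": -1.056}
    - {"jaw": 1, "x": 321, "y": -290, "z": 33, "az": -1.056}
    - {"jaw": 1, "x": 321, "y": -290, "z": 33, "az": -1.056}
    - {"jaw": 1, "x": 321, "y": -290, "z": 33, "az": -1.056}
    - {"jaw": 1, "x": 321, "y": -290, "z": 33, "az": -1.056}
    - {"jaw": 1, "x": 321, "y": -290, "z": 33, "az": -1.056}
    - {"jaw": 1, "x": 321, "y": -290, "z": 33, "az": -1.056}

```text
schema error: expected keys jaw, x, y, z, ax, ay, az
```

```bash
python3 - <<'E'
from h import *
im=grab('wrist','w1'); s=robot.get_state(); print(s['time_s'],s['eef_pos'],s['eef_rot'])
E
```

```text
0.2 [ 273.94403305 -561.5263983   213.56721008] [-3.14085011e+00 -1.15594335e-04  4.53812942e-01]
```

View pics/w1.png

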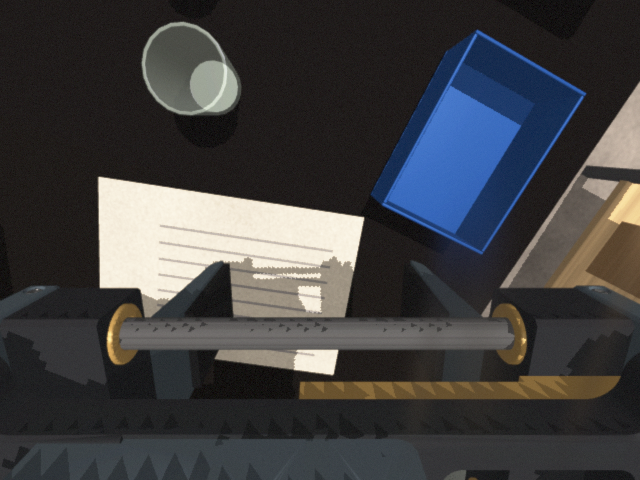

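Wrist camera looks ahead of the fingers (tool +x), fingertips near row 290. All keys are required; resending, stopping short of the rack so it stays in view.

Call:
drive_tool:
  rows:
    - {"jaw": 1, "x": 292, "y": -243, "z": 33, "ax": 0, "ay": 0, "az": -1.056}
    - {"jaw": 1, "x": 292, "y": -243, "z": 33, "ax": 0, "ay": 0, "az": -1.056}
    - {"jaw": 1, "x": 292, "y": -243, "z": 33, "ax": 0, "ay": 0, "az": -1.056}
    - {"jaw": 1, "x": 292, "y": -243, "z": 33, "ax": 0, "ay": 0, "az": -1.056}
    - {"jaw": 1, "x": 292, "y": -243, "z": 33, "ax": 0, "ay": 0, "az": -1.056}
    - {"jaw": 1, "x": 292, "y": -243, "z": 33, "ax": 0, "ay": 0, "az": -1.056}
    - {"jaw": 1, "x": 292, "y": -243, "z": 33, "ax": 0, "ay": 0, "az": -1.056}
    - {"jaw": 1, "x": 292, "y": -243, "z": 33, "ax": 0, "ay": 0, "az": -1.056}
    - {"jaw": 1, "x": 292, "y": -243, "z": 33, "ax": 0, "ay": 0, "az": -1.056}
    - {"jaw": 1, "x": 292, "y": -243, "z": 33, "ax": 0, "ay": 0, "az": -1.056}
    - {"jaw": 1, "x": 292, "y": -243, "z": 33, "ax": 0, "ay": 0, "az": -1.056}
    - {"jaw": 1, "x": 292, "y": -243, "z": 33, "ax": 0, "ay": 0, "az": -1.056}
    - {"jaw": 1, "x": 292, "y": -243, "z": 33, "ax": 0, "ay": 0, "az": -1.056}
    - {"jaw": 1, "x": 292, "y": -243, "z": 33, "ax": 0, "ay": 0, "az": -1.056}
    - {"jaw": 1, "x": 292, "y": -243, "z": 33, "ax": 0, "ay": 0, "az": -1.056}

```text
time_s: 1.45
eef_pos: [429.6, -216.4, 180.9]
eef_rot: [3.142, 0.0, 1.508]
wrist_force: [-0.4, 0.2, 0.6]
opening: 91.1
grasp_force: 0.0
```

```bash
python3 - <<'E'
from h import *
im=grab('wrist','w2'); s=robot.get_state(); print(s['time_s'],s['eef_pos'],s['eef_rot'])
E
```

```text
1.5 [ 429.60968795 -216.27996876  180.93953875] [3.14152552e+00 1.18243239e-04 1.50804116e+00]
```

View pics/w2.png

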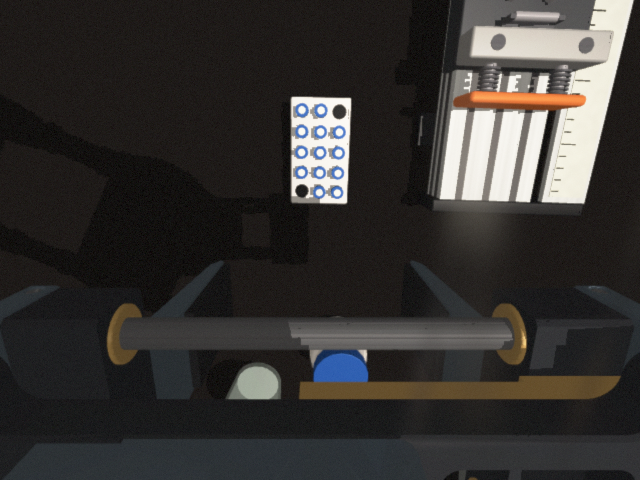

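Rack top face spans about (292,98)–(350,99)–(347,198)–(291,197); orange plate at (520,100), jar lid at (340,365). Refining the rack pose from these.

```bash
python3 - <<'E'
from h import *
im=load('w2'); t=load('top0')
p=im['pixels'].astype(int); m=((p.min(2)>100)).astype(np.uint8); m[:, :270]=0; m[:,370:]=0; m[:80]=0; m[220:]=0
c=max(cv2.findContours(m,0,2)[0],key=cv2.contourArea); h=cv2.convexHull(c)[:,0]
q=cv2.approxPolyDP(h[:,None],4,True)[:,0]; print(q.tolist())
W=onz(im,q,34); print(W.round(1).tolist())
r=cv2.minAreaRect(onz(im,h,34)[:,:2].astype(np.float32)); print(r)
print('jar',onz(t,(479,283),70).round(),'beaker',onz(t,(510,327),85).round())
E
```

```text
[[350, 98], [346, 202], [292, 201], [291, 97]]
[[465.5, -104.6, 34.0], [458.4, -194.5, 34.0], [408.2, -190.4, 34.0], [414.8, -100.6, 34.0]]
((436.849609375, -147.9219970703125), (92.13616180419922, 51.77978515625), 85.21707916259766)
jar [[ 442. -355.   70.]] beaker [[ 347. -415.   85.]]
```

Call:
drive_tool:
  newtons: 45
  rows:
    - {"jaw": 1, "x": 69, "y": 3, "z": 20, "ax": 0, "ay": 0, "az": 0.021}
    - {"jaw": 1, "x": 69, "y": 3, "z": 30, "ax": 0, "ay": 0, "az": 0.021}
    - {"jaw": 1, "x": 69, "y": 3, "z": 70, "ax": 0, "ay": 0, "az": 0.021}
    - {"jaw": 1, "x": 69, "y": 3, "z": 110, "ax": 0, "ay": 0, "az": 0.021}
    - {"jaw": 1, "x": 69, "y": 3, "z": 140, "ax": 0, "ay": 0, "az": 0.021}
    - {"jaw": 1, "x": 69, "y": 3, "z": 160, "ax": 0, "ay": 0, "az": 0.021}
    - {"jaw": 1, "x": 69, "y": 3, "z": 173, "ax": 0, "ay": 0, "az": 0.021}
    - {"jaw": 1, "x": 69, "y": 3, "z": 173, "ax": 0, "ay": 0, "az": 0.021}
    - {"jaw": 1, "x": 69, "y": 3, "z": 173, "ax": 0, "ay": 0, "az": 0.021}
    - {"jaw": -0.2, "x": 69, "y": 3, "z": 173, "ax": 0, "ay": 0, "az": 0.021}
    - {"jaw": -0.2, "x": 69, "y": 3, "z": 173, "ax": 0, "ay": 0, "az": 0.021}
    - {"jaw": -0.2, "x": 69, "y": 3, "z": 173, "ax": 0, "ay": 0, "az": 0.021}
    - {"jaw": -0.2, "x": 69, "y": 3, "z": 173, "ax": 0, "ay": 0, "az": 0.021}
    - {"jaw": -0.2, "x": 69, "y": 3, "z": 173, "ax": 0, "ay": 0, "az": 0.021}
    - {"jaw": -0.2, "x": 69, "y": 3, "z": 173, "ax": 0, "ay": 0, "az": 0.021}
    - {"jaw": -0.2, "x": 69, "y": 3, "z": 173, "ax": 0, "ay": 0, "az": 0.021}

```text
time_s: 2.83
eef_pos: [437.2, -146.7, 8.2]
eef_rot: [3.141, 0.0, 1.489]
wrist_force: [-1.2, -0.8, 6.8]
opening: 51.9
grasp_force: 45.0
```

```bash
python3 - <<'E'
from h import *
s=robot.get_state(); print({k:s[k] for k in('time_s','eef_pos','eef_rot','wrist_force','opening','grasp_force')})
E
```

```text
{'time_s': 2.8333, 'eef_pos': array([ 437.2017385 , -146.67148828,    8.15067688]), 'eef_rot': array([3.14130655e+00, 1.38136023e-04, 1.48890036e+00]), 'wrist_force': array([-1.1796847 , -0.83371351,  6.84288068]), 'opening': 51.929477426263276, 'grasp_force': 45.00005140900612}
```

Call:
drive_tool:
  rows:
    - {"jaw": -0.2, "x": 0, "y": 0, "z": -20, "ax": 0, "ay": 0, "az": 0}
    - {"jaw": -0.2, "x": 0, "y": 0, "z": -50, "ax": 0, "ay": 0, "az": 0}
    - {"jaw": -0.2, "x": 0, "y": 0, "z": -85, "ax": 0, "ay": 0, "az": 0}
    - {"jaw": -0.2, "x": 0, "y": 0, "z": -120, "ax": 0, "ay": 0, "az": 0}
    - {"jaw": -0.2, "x": 0, "y": 0, "z": -150, "ax": 0, "ay": 0, "az": 0}
    - {"jaw": -0.2, "x": 10, "y": 30, "z": -162, "ax": 0, "ay": 0, "az": 0.009}
    - {"jaw": -0.2, "x": 20, "y": 60, "z": -162, "ax": 0, "ay": 0, "az": 0.009}
    - {"jaw": -0.2, "x": 30, "y": 90, "z": -162, "ax": 0, "ay": 0, "az": 0.009}
    - {"jaw": -0.2, "x": 39, "y": 120, "z": -162, "ax": 0, "ay": 0, "az": 0.009}
    - {"jaw": -0.2, "x": 39, "y": 140, "z": -162, "ax": 0, "ay": 0, "az": 0.009}
    - {"jaw": -0.2, "x": 39, "y": 146, "z": -162, "ax": 0, "ay": 0, "az": 0.009}
    - {"jaw": -0.2, "x": 39, "y": 146, "z": -162, "ax": 0, "ay": 0, "az": 0.009}
    - {"jaw": -0.2, "x": 39, "y": 146, "z": -162, "ax": 0, "ay": 0, "az": 0.009}
    - {"jaw": -0.2, "x": 39, "y": 146, "z": -162, "ax": 0, "ay": 0, "az": 0.009}

```text
time_s: 4.0
eef_pos: [584.5, -119.7, 169.7]
eef_rot: [-3.14, -0.0, 1.479]
wrist_force: [0.7, 0.1, -2.4]
opening: 51.7
grasp_force: 45.0
```

```bash
python3 - <<'E'
from h import *
im=grab('wrist','w3'); s=robot.get_state(); print({k:s[k] for k in('time_s','eef_pos','eef_rot','wrist_force','opening','grasp_force')})
E
```

```text
{'time_s': 4.05, 'eef_pos': array([ 584.57337422, -119.73956542,  169.84343011]), 'eef_rot': array([-3.14056398e+00, -1.64063691e-04,  1.47938098e+00]), 'wrist_force': array([-1.70159836,  0.02695202, -2.52754695]), 'opening': 51.88465572908663, 'grasp_force': 44.999925792217255}
```

View pics/w3.png

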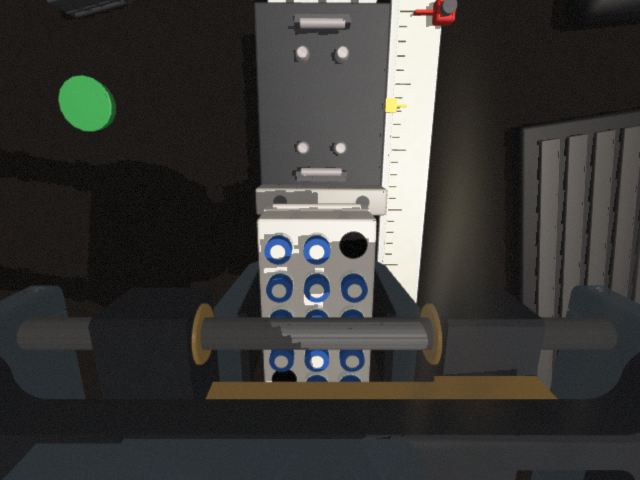

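Studs at (302,52),(342,52),(303,147),(340,147); pointer tip ≈(407,105), red blade tip ≈(414,12), front edge of held rack ≈ row 217 from x 258 to 376.

```bash
python3 - <<'E'
from h import *
im=load('w3'); p=im['pixels'].astype(int); g=p.min(2)
S=[]
for u,v in [(302,52),(342,52),(303,147),(340,147)]:
    m=(g[v-11:v+12,u-11:u+12]>100).astype(np.uint8)
    y,x=np.nonzero(m); S.append((u-11+x.mean(),v-11+y.mean())); print(S[-1],x.min()+u-11,x.max()+u-11,y.min()+v-11,y.max()+v-11)
W=onz(im,S,73)[:,:2]; print(W.round(1).tolist(), 'seat',W.mean(0).round(2))
d=(W[0]+W[1]-W[2]-W[3])/2; print('len y',np.linalg.norm(d),'yaw',np.arctan2(d[1],d[0]))
e=(W[1]+W[3]-W[0]-W[2])/2; print('len x',np.linalg.norm(e),'yaw+pi/2',np.arctan2(e[1],e[0])+np.pi/2)
s=robot.get_state(); R=Ro.from_euler('xyz',s['eef_rot']).as_matrix()
def tool(P): return (P-s['eef_pos'])@R
print('studs tool',tool(onz(im,S,73)).round(1).tolist())
print('rack front tool',tool(onz(im,[(259,219),(376,217)],196)).round(1).tolist())
a=onz(im,(407,105),56)[0];b=onz(im,(414,12),56)[0];u=d/np.linalg.norm(d)
print('ptr',a,'mark',b,'gap y',(b-a)[:2]@u,'ptr rel seat y',(a[:2]-W.mean(0))@u)
cv2.imwrite('pics/c3.png',cv2.resize(im['pixels'][195:260,240:400,::-1],None,fx=5,fy=5))
for r in (240,260): print(r,[int(x) for x in np.nonzero(g[r,240:400]>90)[0][[0,-1]]+240])
for c in (290,300,320,340): print(c,g[200:232,c].tolist())
E
```

```text
(np.float64(302.4557823129252), np.float64(52.1156462585034)) 296 308 45 59
(np.float64(342.71942446043164), np.float64(52.23021582733813)) 337 348 45 59
(np.float64(302.89166666666665), np.float64(147.15)) 297 309 141 153
(np.float64(340.4957983193277), np.float64(147.4033613445378)) 335 346 141 153
[[587.0, 18.6], [615.2, 15.9], [580.7, -45.6], [608.9, -48.3]] seat [597.96 -14.86]
len y 64.47381287531084 yaw 1.473280676845483
len x 28.291820065382467 yaw+pi/2 1.4741963701263046
studs tool [[137.9, -10.1, 96.9], [137.8, 18.2, 96.8], [73.5, -10.5, 96.9], [73.3, 17.8, 96.8]]
rack front tool [[44.6, -25.0, -26.1], [45.4, 25.4, -26.2]]
ptr [663.66957312 -21.65674166  56.        ] mark [670.07367747  41.17484994  56.        ] gap y 63.156597072309175 ptr rel seat y -0.36411199346414763
240 [258, 399]
260 [259, 399]
290 [103, 100, 101, 108, 160, 190, 212, 220, 190, 150, 119, 110, 111, 111, 112, 111, 109, 107, 119, 181, 217, 226, 229, 229, 231, 229, 230, 230, 230, 229, 231, 232]
300 [100, 102, 99, 109, 157, 190, 211, 217, 152, 140, 136, 115, 106, 109, 109, 106, 108, 109, 120, 181, 216, 225, 231, 232, 232, 232, 231, 231, 232, 231, 232, 232]
320 [201, 199, 194, 158, 164, 191, 214, 222, 191, 153, 140, 116, 109, 111, 114, 111, 111, 112, 126, 176, 213, 229, 233, 234, 234, 233, 234, 235, 235, 235, 234, 233]
340 [201, 201, 196, 158, 166, 192, 209, 222, 193, 155, 121, 111, 107, 108, 106, 107, 107, 107, 117, 173, 208, 227, 235, 236, 235, 236, 236, 236, 236, 238, 236, 236]
```

Call:
drive_tool:
  rows:
    - {"jaw": -0.2, "x": 35, "y": 1, "z": 0, "ax": 0, "ay": 0, "az": 0.005}
    - {"jaw": -0.2, "x": 70, "y": 3, "z": 0, "ax": 0, "ay": 0, "az": 0.005}
    - {"jaw": -0.2, "x": 95, "y": 3.7, "z": 10, "ax": 0, "ay": 0, "az": 0.005}
    - {"jaw": -0.2, "x": 106.5, "y": 3.7, "z": 30, "ax": 0, "ay": 0, "az": 0.005}
    - {"jaw": -0.2, "x": 106.5, "y": 3.7, "z": 50, "ax": 0, "ay": 0, "az": 0.005}
    - {"jaw": -0.2, "x": 106.5, "y": 3.7, "z": 65, "ax": 0, "ay": 0, "az": 0.005}
    - {"jaw": -0.2, "x": 106.5, "y": 3.7, "z": 75, "ax": 0, "ay": 0, "az": 0.005}
    - {"jaw": -0.2, "x": 106.5, "y": 3.7, "z": 79, "ax": 0, "ay": 0, "az": 0.005}
    - {"jaw": -0.2, "x": 106.5, "y": 3.7, "z": 79, "ax": 0, "ay": 0, "az": 0.005}
    - {"jaw": -0.2, "x": 106.5, "y": 3.7, "z": 79, "ax": 0, "ay": 0, "az": 0.005}
    - {"jaw": -0.2, "x": 106.5, "y": 3.7, "z": 79, "ax": 0, "ay": 0, "az": 0.005}

```text
time_s: 4.97
eef_pos: [599.7, -14.3, 91.9]
eef_rot: [3.14, 0.0, 1.474]
wrist_force: [-0.2, -0.7, -3.4]
opening: 51.4
grasp_force: 45.0
```

```bash
python3 - <<'E'
from h import *
im=grab('wrist','w4'); s=robot.get_state(); print({k:s[k] for k in('time_s','eef_pos','eef_rot','wrist_force','wrist_torque','opening')})
R=Ro.from_euler('xyz',s['eef_rot']).as_matrix(); print('seat in tool',(np.array([598,-15,66])-s['eef_pos'])@R)
cv2.imwrite('pics/w4c.png',cv2.resize(im['pixels'][60:300,200:460,::-1],None,fx=2.4,fy=2.4))
E
```

```text
{'time_s': 5.0167, 'eef_pos': array([599.697358  , -14.24709258,  91.86975674]), 'eef_rot': array([3.14009408e+00, 1.26359478e-05, 1.47447788e+00]), 'wrist_force': array([ 1.16698963, -0.93169324, -2.64749661]), 'wrist_torque': array([ 0.00766448, -0.06346609, -0.00553939]), 'opening': 51.88288309722871}
seat in tool [-0.912325   -1.65584985 25.8673159 ]
```

View pics/w4c.png

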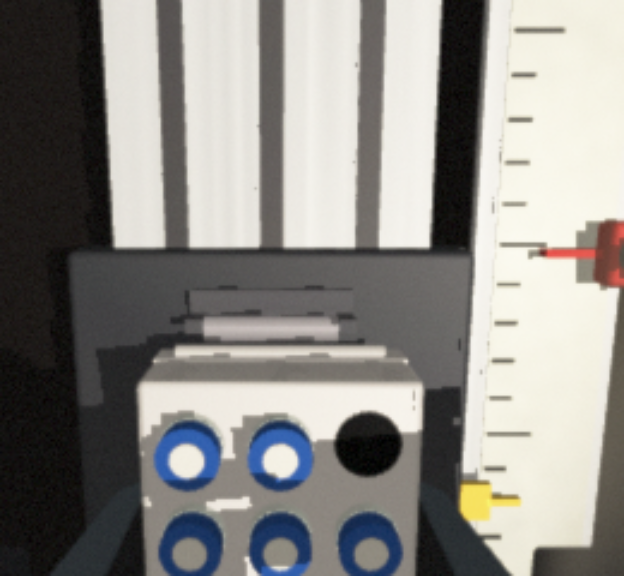

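The roller and carriage edges centre about 2 mm left of the rack (crop x ≈ 270 against 280), agreeing with the measured TCP error; red blade tip near (545,252), pointer (520,500). Correct tool y by −1.8 and start down.

Call:
drive_tool:
  rows:
    - {"jaw": -0.2, "x": 0, "y": -1.8, "z": 0, "ax": 0, "ay": 0, "az": 0}
    - {"jaw": -0.2, "x": 0, "y": -1.8, "z": 0, "ax": 0, "ay": 0, "az": 0}
    - {"jaw": -0.2, "x": 0, "y": -1.8, "z": 2, "ax": 0, "ay": 0, "az": 0}
    - {"jaw": -0.2, "x": 0, "y": -1.8, "z": 4, "ax": 0, "ay": 0, "az": 0}
    - {"jaw": -0.2, "x": 0, "y": -1.8, "z": 6, "ax": 0, "ay": 0, "az": 0}
    - {"jaw": -0.2, "x": 0, "y": -1.8, "z": 8, "ax": 0, "ay": 0, "az": 0}
    - {"jaw": -0.2, "x": 0, "y": -1.8, "z": 9, "ax": 0, "ay": 0, "az": 0}
    - {"jaw": -0.2, "x": 0, "y": -1.8, "z": 9, "ax": 0, "ay": 0, "az": 0}
    - {"jaw": -0.2, "x": 0, "y": -1.8, "z": 9, "ax": 0, "ay": 0, "az": 0}
    - {"jaw": -0.2, "x": 0, "y": -1.8, "z": 9, "ax": 0, "ay": 0, "az": 0}

```text
time_s: 5.85
eef_pos: [597.5, -13.8, 82.0]
eef_rot: [3.141, 0.0, 1.475]
wrist_force: [-0.6, -0.6, 1.2]
opening: 51.8
grasp_force: 45.0
```

Call:
drive_tool:
  rows:
    - {"jaw": -0.2, "x": 0, "y": 0, "z": 1, "ax": 0, "ay": 0, "az": 0}
    - {"jaw": -0.2, "x": 0, "y": 0, "z": 2, "ax": 0, "ay": 0, "az": 0}
    - {"jaw": -0.2, "x": 0, "y": 0, "z": 3, "ax": 0, "ay": 0, "az": 0}
    - {"jaw": -0.2, "x": 0, "y": 0, "z": 4, "ax": 0, "ay": 0, "az": 0}
    - {"jaw": -0.2, "x": 0, "y": 0, "z": 4, "ax": 0, "ay": 0, "az": 0}
    - {"jaw": -0.2, "x": 0, "y": 0, "z": 4, "ax": 0, "ay": 0, "az": 0}

```text
time_s: 6.35
eef_pos: [597.6, -13.8, 77.7]
eef_rot: [3.141, -0.0, 1.475]
wrist_force: [3.5, 0.8, -5.6]
opening: 51.7
grasp_force: 45.0
```

Call:
drive_tool:
  rows:
    - {"jaw": -0.2, "x": 0, "y": 0, "z": 1, "ax": 0, "ay": 0, "az": 0}
    - {"jaw": -0.2, "x": 0, "y": 0, "z": 2, "ax": 0, "ay": 0, "az": 0}
    - {"jaw": -0.2, "x": 0, "y": 0, "z": 3, "ax": 0, "ay": 0, "az": 0}
    - {"jaw": -0.2, "x": 0, "y": 0, "z": 4, "ax": 0, "ay": 0, "az": 0}
    - {"jaw": -0.2, "x": 0, "y": 0, "z": 4, "ax": 0, "ay": 0, "az": 0}
    - {"jaw": -0.2, "x": 0, "y": 0, "z": 4, "ax": 0, "ay": 0, "az": 0}

```text
time_s: 6.85
eef_pos: [596.9, -13.8, 74.2]
eef_rot: [-3.141, 0.0, 1.475]
wrist_force: [-3.6, -0.8, 5.1]
opening: 51.6
grasp_force: 45.0
```

```bash
python3 - <<'E'
from h import *
im=grab('wrist','w5'); s=robot.get_state(); print({k:s[k] for k in('time_s','eef_pos','eef_rot','wrist_force','wrist_torque','opening')})
cv2.imwrite('pics/w5c.png',cv2.resize(im['pixels'][60:300,200:460,::-1],None,fx=2.4,fy=2.4))
E
```

```text
{'time_s': 6.9, 'eef_pos': array([596.905605  , -13.79552675,  74.15593031]), 'eef_rot': array([-3.14088802e+00,  2.55880989e-05,  1.47481734e+00]), 'wrist_force': array([-3.31329743,  0.28073203,  5.12574625]), 'wrist_torque': array([-0.10232602,  0.36821857,  0.02100166]), 'opening': 51.856644984638116}
```

View pics/w5c.png

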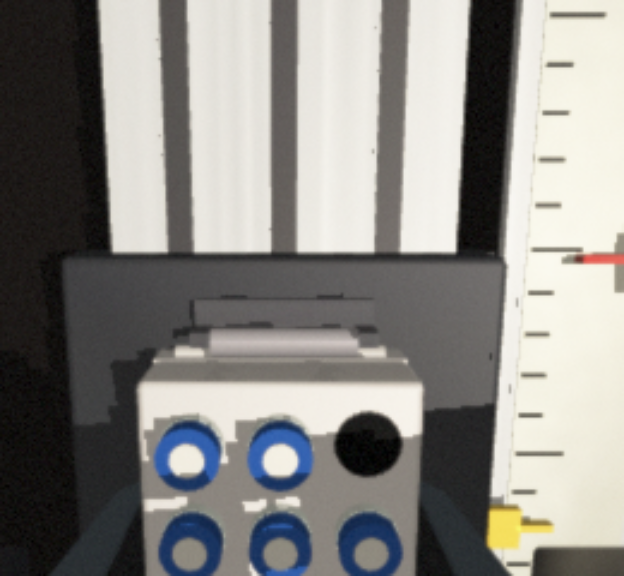

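The roller now overlies the bead (crop ~(285,342)), so the bead is under or at it. Pressing further to confirm it is home.

Call:
drive_tool:
  rows:
    - {"jaw": -0.2, "x": 0, "y": 0, "z": 1, "ax": 0, "ay": 0, "az": 0}
    - {"jaw": -0.2, "x": 0, "y": 0, "z": 2, "ax": 0, "ay": 0, "az": 0}
    - {"jaw": -0.2, "x": 0, "y": 0, "z": 2, "ax": 0, "ay": 0, "az": 0}
    - {"jaw": -0.2, "x": 0, "y": 0, "z": 2, "ax": 0, "ay": 0, "az": 0}

```text
time_s: 7.23
eef_pos: [596.9, -13.8, 74.0]
eef_rot: [3.141, 0.0, 1.475]
wrist_force: [-13.3, 1.1, 38.5]
opening: 51.6
grasp_force: 45.0
```

Firm stop at 38 N with the rack's underside at 66 mm: home. Unload, release, rise and back off behind the buffer plate.

Call:
drive_tool:
  rows:
    - {"jaw": -0.2, "x": 0, "y": 0, "z": -2, "ax": 0, "ay": 0, "az": 0}
    - {"jaw": 0.5, "x": 0, "y": 0, "z": -2, "ax": 0, "ay": 0, "az": 0}
    - {"jaw": 0.5, "x": 0, "y": 0, "z": -2, "ax": 0, "ay": 0, "az": 0}
    - {"jaw": 0.5, "x": 0, "y": 0, "z": -2, "ax": 0, "ay": 0, "az": 0}
    - {"jaw": 0.5, "x": 0, "y": 0, "z": -2, "ax": 0, "ay": 0, "az": 0}
    - {"jaw": 0.5, "x": 0, "y": 0, "z": -15, "ax": 0, "ay": 0, "az": 0}
    - {"jaw": 0.5, "x": 0, "y": 0, "z": -40, "ax": 0, "ay": 0, "az": 0}
    - {"jaw": 0.5, "x": 0, "y": 0, "z": -70, "ax": 0, "ay": 0, "az": 0}
    - {"jaw": 0.5, "x": -20, "y": 0, "z": -90, "ax": 0, "ay": 0, "az": 0}
    - {"jaw": 0.5, "x": -40, "y": 0, "z": -90, "ax": 0, "ay": 0, "az": 0}
    - {"jaw": 0.5, "x": -60, "y": 0, "z": -90, "ax": 0, "ay": 0, "az": 0}
    - {"jaw": 0.5, "x": -60, "y": 0, "z": -90, "ax": 0, "ay": 0, "az": 0}
    - {"jaw": 0.5, "x": -60, "y": 0, "z": -90, "ax": 0, "ay": 0, "az": 0}

```text
time_s: 8.32
eef_pos: [591.5, -74.2, 161.7]
eef_rot: [-3.141, -0.0, 1.473]
wrist_force: [-0.5, 0.2, 0.7]
opening: 68.8
grasp_force: 0.0
```

```bash
python3 - <<'E'
from h import *
im=grab('wrist','w6'); s=robot.get_state(); print({k:s[k] for k in('time_s','eef_pos','eef_rot','wrist_force','opening')})
E
```

```text
{'time_s': 8.3667, 'eef_pos': array([591.49054609, -73.47604782, 161.64219501]), 'eef_rot': array([-3.14107514e+00, -3.09529573e-04,  1.47398577e+00]), 'wrist_force': array([-0.44243148,  0.94310601, -0.40510295]), 'opening': 68.16658106480122}
```

View pics/w6.png

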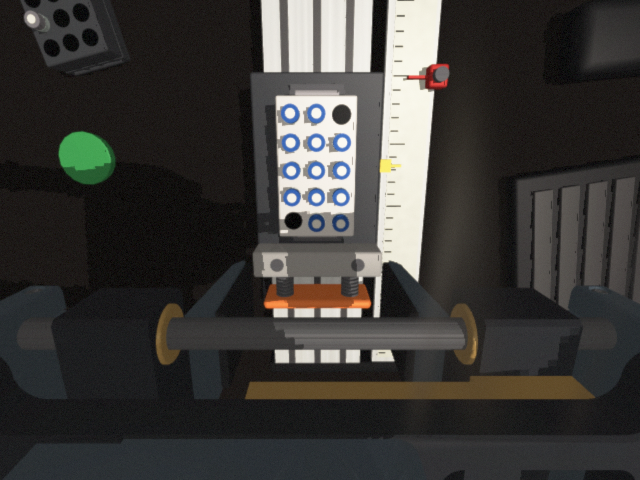

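Rack seated square on the deck; pointer tip (400,166), red blade tip (406,77), orange plate at row 296. Now measure gap and rack height numerically.

```bash
cat >> h.py <<'E'
U=np.array([np.cos(1.4737),np.sin(1.4737)]); V=np.array([U[1],-U[0]])
def marks(im,z=56,zb=56):
    p=im['pixels'].astype(float); R,G,B=p[...,0],p[...,1],p[...,2]
    yel=(G-B)*(R>110)*(G>90)*((R-G)<0.45*R); red=np.clip(R-1.0*G-25,0,None)*(R-G>0.5*R)
    out={}
    for n,m in(('yel',np.clip(yel-40,0,None)),('red',red)):
        m=m.copy(); m[300:]=0; m[:,:330]=0; m[:,480:]=0
        k,l,st,_=cv2.connectedComponentsWithStats((m>0).astype(np.uint8))
        if k<2: out[n]=None; continue
        i=1+np.argmax(st[1:,4]); m=m*(l==i); h=(m>0).sum(0); cols=np.nonzero(h)[0]; thin=cols[h[cols]<=0.55*h.max()]
        yy=np.arange(480)
        # tip end: red -> left, yellow -> right
        c=thin[:7] if n=='red' else thin[-6:]
        v=np.array([(m[:,j]@yy)/m[:,j].sum() for j in c]); tip=c[0] if n=='red' else c[-1]
        out[n]=(float(tip),float(np.median(v)),h[c].tolist())
    return out
def sy(im,uv,z): w=onz(im,uv,z)[0,:2]; return round(float(w@U),2),round(float(w@V),2)
E
python3 - <<'E'
from h import *
from scipy.optimize import least_squares
fr={}
for t in('w3','w4','w5','w6'):
    im=load(t); o=marks(im); fr[t]=o; print(t,o,[ (n,sy(im,o[n][:2],56)) for n in o if o[n]])
for n,ts in(('red',('w3','w4','w6')),('yel',('w3','w4','w6'))):
    r=least_squares(lambda P:np.concatenate([(proj(load(t),P)[0]-np.array(fr[t][n][:2])) for t in ts if fr[t][n]]),[665,0,56]); print(n,r.x.round(1),'s',(r.x[:2]@U).round(2),r.fun.round(2))
im=load('w6'); g=im['pixels'].min(2).astype(int)
s=np.array([598,-15.]);
for z in(97,100,103):
    print(z,[proj(im,[*(s+a*V+b*U),z])[0].round(1).tolist() for a,b in((-26,46),(26,46),(-26,-46),(26,-46))])
for r in(105,225): print(r,[(270+int(x)) for x in np.nonzero(g[r,270:365]>70)[0][[0,-1]]])
print(g[90:102,300].tolist(),g[228:245,300].tolist())
E
```

```text
w3 {'yel': (406.0, 105.05410133758525, [3, 4, 4, 4, 3, 3]), 'red': (414.0, 11.46, [3, 4, 5, 5, 5, 5, 5])} [('yel', (42.74, 661.87)), ('red', (106.28, 662.9))]
w4 {'yel': (417.0, 268.74332757563934, [4, 4, 4, 4, 4, 1]), 'red': (465.0, 154.5841836734694, [4])} [('yel', (42.56, 662.66)), ('red', (113.65, 685.2))]
w5 {'yel': (430.0, 279.6962310781588, [6, 5, 5, 5, 4, 4]), 'red': (442.0, 168.0, [1])} [('yel', (42.56, 662.46)), ('red', (107.38, 663.16))]
w6 {'yel': (400.0, 165.3234379540831, [4, 4, 4, 4, 4, 4]), 'red': (408.0, 76.8801261829653, [3, 3, 3, 3, 3, 3, 3])} [('yel', (42.97, 661.67)), ('red', (106.91, 663.47))]
red [683.7  44.9  45.1] s 110.98 [ 14.21  -1.64 -22.44   3.93  13.31  -3.12]
yel [663.  -21.5  56.7] s 42.83 [ 0.35 -0.23 -0.75 -0.01  0.56  0.24]
97 [[277.0, 95.5], [358.4, 95.4], [281.1, 234.9], [354.3, 234.9]]
100 [[276.5, 94.9], [359.0, 94.8], [280.7, 236.0], [354.8, 236.0]]
103 [[275.9, 94.2], [359.6, 94.1], [280.3, 237.1], [355.2, 237.1]]
105 [275, 364]
225 [279, 364]
[135, 160, 172, 181, 182, 172, 219, 233, 234, 235, 234, 233] [127, 127, 126, 126, 128, 127, 125, 119, 93, 65, 55, 51, 48, 35, 42, 60, 75]
```

Call:
drive_tool:
  newtons: 20
  rows:
    - {"jaw": -1, "x": -40, "y": 1, "z": 0, "ax": 0, "ay": 0, "az": 0}
    - {"jaw": -1, "x": -75, "y": 1, "z": 0, "ax": 0, "ay": 0, "az": 0}
    - {"jaw": -1, "x": -86, "y": 1, "z": 10, "ax": 0, "ay": 0, "az": 0}
    - {"jaw": -1, "x": -86, "y": 1, "z": 40, "ax": 0, "ay": 0, "az": 0}
    - {"jaw": -1, "x": -86, "y": 1, "z": 70, "ax": 0, "ay": 0, "az": 0}
    - {"jaw": -1, "x": -86, "y": 1, "z": 90, "ax": 0, "ay": 0, "az": 0}
    - {"jaw": -1, "x": -86, "y": 1, "z": 99, "ax": 0, "ay": 0, "az": 0}
    - {"jaw": -1, "x": -86, "y": 1, "z": 99, "ax": 0, "ay": 0, "az": 0}
    - {"jaw": -1, "x": -86, "y": 1, "z": 99, "ax": 0, "ay": 0, "az": 0}
    - {"jaw": -1, "x": -76, "y": 1, "z": 99, "ax": 0, "ay": 0, "az": 0}
    - {"jaw": -1, "x": -70, "y": 1, "z": 99, "ax": 0, "ay": 0, "az": 0}
    - {"jaw": -1, "x": -64, "y": 1, "z": 99, "ax": 0, "ay": 0, "az": 0}
    - {"jaw": -1, "x": -60, "y": 1, "z": 99, "ax": 0, "ay": 0, "az": 0}
    - {"jaw": -1, "x": -60, "y": 1, "z": 99, "ax": 0, "ay": 0, "az": 0}
    - {"jaw": -1, "x": -60, "y": 1, "z": 99, "ax": 0, "ay": 0, "az": 0}

```text
time_s: 9.62
eef_pos: [587.5, -133.5, 63.7]
eef_rot: [3.14, 0.001, 1.476]
wrist_force: [-1.9, -5.8, 4.2]
opening: 0.6
grasp_force: 2.9
```

```bash
cat > m.py <<'E'
import sys
from h import *
im=grab('wrist',sys.argv[1]); s=robot.get_state(); print(s['time_s'],'pos',s['eef_pos'].round(1),'F',s['wrist_force'].round(1),'rot',s['eef_rot'].round(3)); print('tcp s',s['eef_pos'][:2]@U,'Fs',s['wrist_force'][:2]@U)
o=marks(im); print(o,[(n,sy(im,o[n][:2],56)) for n in o if o[n]])
E
python3 m.py p1
```

```text
9.6667 pos [ 587.5 -133.7   63.7] F [-0.9 -5.4  3.7] rot [3.140e+00 1.000e-03 1.475e+00]
tcp s -76.08709999835183 Fs -5.469265950034892Traceback (most recent call last):
  File "m.py", line 4, in <module>
    o=marks(im); print(o,[(n,sy(im,o[n][:2],56)) for n in o if o[n]])
  File "h.py", line 29, in marks
    v=np.array([(m[:,j]@yy)/m[:,j].sum() for j in c]); tip=c[0] if n=='red' else c[-1]
                                                           ~^^^
IndexError: index 0 is out of bounds for axis 0 with size 0
```

```bash
sed -i "s/        yy=np.arange(480)/        yy=np.arange(480)\n        if len(thin)<4: out[n]=None; continue/" h.py; python3 m.py p2
```

```text
9.7167 pos [ 587.5 -133.8   63.7] F [ 0.9 -5.8  4.6] rot [3.140e+00 1.000e-03 1.475e+00]
tcp s -76.17344166564222 Fs -5.67509161224926
{'yel': (455.0, 47.85638867939507, [7, 8, 7, 7, 7, 6]), 'red': None} [('yel', (43.03, 662.31))]
```

Call:
drive_tool:
  rows:
    - {"jaw": -1, "x": 2, "y": 0, "z": 0, "ax": 0, "ay": 0, "az": 0}
    - {"jaw": -1, "x": 5, "y": 0, "z": 0, "ax": 0, "ay": 0, "az": 0}
    - {"jaw": -1, "x": 8, "y": 0, "z": 0, "ax": 0, "ay": 0, "az": 0}
    - {"jaw": -1, "x": 11, "y": 0, "z": 0, "ax": 0, "ay": 0, "az": 0}
    - {"jaw": -1, "x": 14, "y": 0, "z": 0, "ax": 0, "ay": 0, "az": 0}
    - {"jaw": -1, "x": 17, "y": 0, "z": 0, "ax": 0, "ay": 0, "az": 0}
    - {"jaw": -1, "x": 20, "y": 0, "z": 0, "ax": 0, "ay": 0, "az": 0}
    - {"jaw": -1, "x": 23, "y": 0, "z": 0, "ax": 0, "ay": 0, "az": 0}
    - {"jaw": -1, "x": 26, "y": 0, "z": 0, "ax": 0, "ay": 0, "az": 0}
    - {"jaw": -1, "x": 28, "y": 0, "z": 0, "ax": 0, "ay": 0, "az": 0}
    - {"jaw": -1, "x": 30, "y": 0, "z": 0, "ax": 0, "ay": 0, "az": 0}
    - {"jaw": -1, "x": 30, "y": 0, "z": 0, "ax": 0, "ay": 0, "az": 0}

```text
time_s: 10.72
eef_pos: [590.3, -104.4, 63.7]
eef_rot: [3.14, 0.002, 1.475]
wrist_force: [-0.3, -10.8, 4.2]
opening: 0.7
grasp_force: 5.7
```

```bash
python3 m.py p3
```

```text
10.7667 pos [ 590.3 -104.5   63.7] F [ -0.7 -12.1   5.6] rot [3.140e+00 2.000e-03 1.475e+00]
tcp s -46.77972720851189 Fs -12.15067050545205
{'yel': (454.0, 63.44325420173442, [7, 7, 6, 6, 6, 5]), 'red': (333.0, 255.0, [2, 1, 1, 1])} [('yel', (65.8, 662.52)), ('red', (-29.51, 606.6))]
```

Call:
drive_tool:
  rows:
    - {"jaw": -1, "x": 3, "y": 0, "z": 0, "ax": 0, "ay": 0, "az": 0}
    - {"jaw": -1, "x": 6, "y": 0, "z": 0, "ax": 0, "ay": 0, "az": 0}
    - {"jaw": -1, "x": 9, "y": 0, "z": 0, "ax": 0, "ay": 0, "az": 0}
    - {"jaw": -1, "x": 12, "y": 0, "z": 0, "ax": 0, "ay": 0, "az": 0}
    - {"jaw": -1, "x": 15, "y": 0, "z": 0, "ax": 0, "ay": 0, "az": 0}
    - {"jaw": -1, "x": 18, "y": 0, "z": 0, "ax": 0, "ay": 0, "az": 0}
    - {"jaw": -1, "x": 21, "y": 0, "z": 0, "ax": 0, "ay": 0, "az": 0}
    - {"jaw": -1, "x": 24, "y": 0, "z": 0, "ax": 0, "ay": 0, "az": 0}
    - {"jaw": -1, "x": 27, "y": 0, "z": 0, "ax": 0, "ay": 0, "az": 0}
    - {"jaw": -1, "x": 29, "y": 0, "z": 0, "ax": 0, "ay": 0, "az": 0}
    - {"jaw": -1, "x": 31, "y": 0, "z": 0, "ax": 0, "ay": 0, "az": 0}
    - {"jaw": -1, "x": 32, "y": 0, "z": 0, "ax": 0, "ay": 0, "az": 0}
    - {"jaw": -1, "x": 32, "y": 0, "z": 0, "ax": 0, "ay": 0, "az": 0}
    - {"jaw": -1, "x": 32, "y": 0, "z": 0, "ax": 0, "ay": 0, "az": 0}

```text
time_s: 11.93
eef_pos: [593.4, -72.7, 63.6]
eef_rot: [3.14, 0.002, 1.475]
wrist_force: [-1.5, -12.1, 5.4]
opening: 0.4
grasp_force: 5.7
```

```bash
python3 m.py p4; python3 - <<'E'
from h import *
im=load('p4'); cv2.imwrite('pics/p4c.png',cv2.resize(im['pixels'][0:110,400:560,::-1],None,fx=5,fy=5,interpolation=0))
E
```

```text
11.9833 pos [593.4 -72.7  63.6] F [ -1.3 -11.9   5.7] rot [3.140e+00 2.000e-03 1.475e+00]
tcp s -14.822952809098492 Fs -11.998119727933956
{'yel': (454.0, 63.43789351686059, [7, 7, 6, 6, 6, 5]), 'red': None} [('yel', (97.65, 662.49))]
```

View pics/p4c.png

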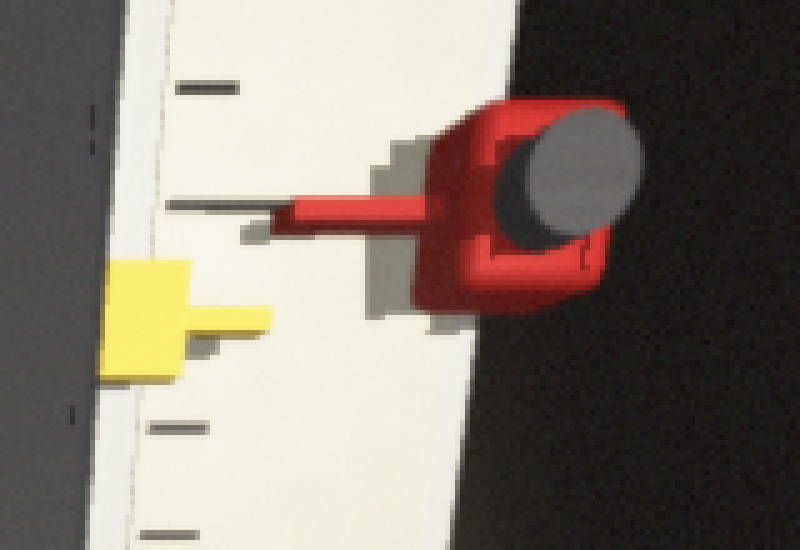

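Crop shows yellow pointer (bright top rows 308–332, tip x 271) one tick below the red blade (bright top rows 198–220, tip x 293; dark side face below to 236). So roughly 9 mm remain; resolving blade height by projection.

```bash
python3 - <<'E'
from h import *
im=load('p4'); Rm=np.c_[V,U].T
print('ptr top tip pix 454.3,64.0')
for z in(54,56,57,58): print(z,sy(im,(454.3,64.0),z))
for z in(48,50,52,54,56,58,60,62,64): print(z,'blade top tip(458.6,41.8)',sy(im,(458.6,41.8),z),'bottom tip (454.4,45.5)',sy(im,(454.4,45.5),z))
w=load('w6'); print('w6',[(z,sy(w,marks(w)['red'][:2],z)) for z in (56,58,60,62)])
w=load('w3'); print('w3',[(z,sy(w,marks(w)['red'][:2],z)) for z in (56,58,60,62)])
p=w['pixels'].astype(int)
w6=load('w6')['pixels'].astype(int)
for n,q,r0,r1,c0,c1 in(('w3',p,6,18,410,424),('w6',w6,71,83,402,418)):
    print(n); print((q[r0:r1,c0:c1,0]-q[r0:r1,c0:c1,1]))
E
```

```text
ptr top tip pix 454.3,64.0
54 (97.81, 663.38)
56 (97.4, 662.65)
57 (97.2, 662.29)
58 (97.0, 661.92)
48 blade top tip(458.6,41.8) (108.83, 666.59) bottom tip (454.4,45.5) (107.22, 664.72)
50 blade top tip(458.6,41.8) (108.32, 665.85) bottom tip (454.4,45.5) (106.72, 664.0)
52 blade top tip(458.6,41.8) (107.81, 665.11) bottom tip (454.4,45.5) (106.23, 663.28)
54 blade top tip(458.6,41.8) (107.31, 664.37) bottom tip (454.4,45.5) (105.74, 662.56)
56 blade top tip(458.6,41.8) (106.8, 663.63) bottom tip (454.4,45.5) (105.25, 661.84)
58 blade top tip(458.6,41.8) (106.29, 662.89) bottom tip (454.4,45.5) (104.76, 661.12)
60 blade top tip(458.6,41.8) (105.78, 662.15) bottom tip (454.4,45.5) (104.27, 660.4)
62 blade top tip(458.6,41.8) (105.27, 661.41) bottom tip (454.4,45.5) (103.77, 659.68)
64 blade top tip(458.6,41.8) (104.76, 660.67) bottom tip (454.4,45.5) (103.28, 658.96)
w6 [(56, (106.91, 663.47)), (58, (106.57, 662.99)), (60, (106.23, 662.5)), (62, (105.88, 662.01))]
w3 [(56, (106.28, 662.9)), (58, (105.63, 662.41)), (60, (104.98, 661.92)), (62, (104.33, 661.43))]
w3
[[  2   2   2   2  
[... 797 characters left out ...]
   2   1   2   3   2   2   2]
 [  2   2   2   2   1   2   1   2   2   2   1   2   1   2   1   2]
 [  2   3   2   3   2   2   2   5   4   4   4   4   5   5   4   5]
 [  2   4   4   4   4   7  32  75  73  73  72  74  73  72  73  72]
 [  4   4   4   4   8  31  86 141 139 138 140 139 140 141 138 139]
 [  3   3   3   3  13  44  99 151 152 151 150 152 153 152 151 152]
 [  3   4   3   6  17  47  74  99 105 102 102 100  99  98  96  98]
 [  2   5   4   4  12  23  28  30  33  31  29  33  32  34  36  37]
 [  2   3   5   3   3   3   4   3   3   3   3   4   5   5   5   4]
 [  1   2   2   2   1   2   1   1   2   1   1   2   2   3   2   2]
 [  2   1   1   1   1   2   2   2   2   1   1   2   3   3   2   1]]
```

Call:
drive_tool:
  rows:
    - {"jaw": -1, "x": 1, "y": 0, "z": 0, "ax": 0, "ay": 0, "az": 0}
    - {"jaw": -1, "x": 2, "y": 0, "z": 0, "ax": 0, "ay": 0, "az": 0}
    - {"jaw": -1, "x": 3, "y": 0, "z": 0, "ax": 0, "ay": 0, "az": 0}
    - {"jaw": -1, "x": 4, "y": 0, "z": 0, "ax": 0, "ay": 0, "az": 0}
    - {"jaw": -1, "x": 5, "y": 0, "z": 0, "ax": 0, "ay": 0, "az": 0}
    - {"jaw": -1, "x": 6, "y": 0, "z": 0, "ax": 0, "ay": 0, "az": 0}
    - {"jaw": -1, "x": 7, "y": 0, "z": 0, "ax": 0, "ay": 0, "az": 0}
    - {"jaw": -1, "x": 7.5, "y": 0, "z": 0, "ax": 0, "ay": 0, "az": 0}
    - {"jaw": -1, "x": 7.5, "y": 0, "z": 0, "ax": 0, "ay": 0, "az": 0}
    - {"jaw": -1, "x": 7.5, "y": 0, "z": 0, "ax": 0, "ay": 0, "az": 0}

```text
time_s: 12.82
eef_pos: [594.1, -65.3, 63.7]
eef_rot: [3.14, 0.002, 1.475]
wrist_force: [-1.0, -10.5, 5.8]
opening: 0.6
grasp_force: 5.8
```

```bash
python3 m.py p5
```

```text
12.8667 pos [594.1 -65.3  63.6] F [ -1.1 -11.2   6. ] rot [3.140e+00 2.000e-03 1.475e+00]
tcp s -7.372807269816023 Fs -11.229227960193576
{'yel': (454.0, 63.911596885615054, [7, 7, 7, 7, 6, 4]), 'red': None} [('yel', (104.89, 662.5))]
```

Call:
drive_tool:
  rows:
    - {"jaw": -1, "x": -10, "y": 0, "z": 0, "ax": 0, "ay": 0, "az": 0}
    - {"jaw": -1, "x": -25, "y": 0, "z": 0, "ax": 0, "ay": 0, "az": 0}
    - {"jaw": -1, "x": -25, "y": 0, "z": -20, "ax": 0, "ay": 0, "az": 0}
    - {"jaw": -1, "x": -25, "y": 0, "z": -50, "ax": 0, "ay": 0, "az": 0}
    - {"jaw": -1, "x": -25, "y": 0, "z": -63, "ax": 0, "ay": 0, "az": 0}
    - {"jaw": -1, "x": -10, "y": 0, "z": -63, "ax": 0, "ay": 0, "az": 0}
    - {"jaw": -1, "x": 15, "y": 0, "z": -63, "ax": 0, "ay": 0, "az": 0}
    - {"jaw": -1, "x": 32, "y": 0, "z": -63, "ax": 0, "ay": 0, "az": 0}
    - {"jaw": -1, "x": 39, "y": 0, "z": -63, "ax": 0, "ay": 0, "az": 0}
    - {"jaw": -1, "x": 39, "y": 0, "z": -63, "ax": 0, "ay": 0, "az": 0}
    - {"jaw": -1, "x": 39, "y": 0, "z": -63, "ax": 0, "ay": 0, "az": 0}
    - {"jaw": -1, "x": 39, "y": 0, "z": -63, "ax": 0, "ay": 0, "az": 0}

```text
time_s: 13.87
eef_pos: [597.1, -26.0, 125.6]
eef_rot: [-3.141, 0.0, 1.475]
wrist_force: [-0.1, -0.3, -0.6]
opening: 0.1
grasp_force: 0.0
```

```bash
python3 m.py q1; python3 - <<'E'
from h import *
im=load('q1'); p=im['pixels'].astype(int); o=marks(im); 
u,v=int(o['yel'][0]),int(round(o['yel'][1]))
print(u,v); 
print('yel R-B'); print((p[v-8:v+6,u-7:u+3,0]-p[v-8:v+6,u-7:u+3,2]))
print('red R-G'); print((p[v-10:v+6,u:u+16,0]-p[v-10:v+6,u:u+16,1]))
E
```

```text
13.9167 pos [597.1 -26.2 125.7] F [ 0.   0.  -0.4] rot [-3.141  0.     1.474]
tcp s 31.849943018732507 Fs 0.03651937668666864
{'yel': (413.0, 148.65397034202346, [4, 4, 4, 4, 4, 4]), 'red': (415.0, 144.52534562211983, [1, 2, 2, 2, 2, 2, 2])} [('yel', (104.73, 661.98)), ('red', (107.43, 663.12))]
413 149
yel R-B
[[ 25  25  24  26  25  25  24  24  24  24]
 [ 17  17  17  17  18  18  16  17  18  20]
 [ 15  16  17  17  19  18  19  22  44  52]
 [ 12  12  12  16  24  21  23  22  46  68]
 [ 12  12  12  15  20  15  16  18  49  80]
 [ 14  15  15  20  27  28  25  28  34  42]
 [ 61  62  64  65  78  79  79  66  21  17]
 [122 123 123 123 121 124 122  96  18  12]
 [133 129 130 131 128 131 128 101  16  12]
 [104  96  97  95  96  95  95  77  16  12]
 [ 21  21  20  22  20  21  21  20  13  12]
 [ 13  14  13  14  13  14  13  13  14  14]
 [ 12  11  14  12  12  13  13  13  14  14]
 [ 14  14  15  14  13  13  13  14  14  13]]
red R-G
[[  2   2   1   1   2   2   1   1   1   2   1   2   1   2   3   4]
 [  2   2   1   1   2   1   1   2   2   1   2   2   2   1   2   2]
 [  5   5   6   2   2   2   2   1   2   2 
[... 196 characters left out ...]
 138 138 136 139 138 138 140]
 [  6  42  74 125 143 139 138 138 138 137 138 139 138 139 136 144]
 [  9  21  32  55  76  68  65  65  65  65  65  65  64  63  69  90]
 [  8   4   3   4   6   6   6   6   7   7   6   7   7   6   9  18]
 [  9   2   2   2   2   2   2   2   2   3   2   2   2   2   3   5]
 [  9   2   2   2   2   2   1   1   2   2   2   2   2   1   1   4]
 [  6   1   1   2   2   2   2   1   1   2   2   3   3   2   3   1]
 [  3   1   1   2   2   2   2   1   2   2   2   2   3   3   4   3]
 [  1   2   2   2   1   2   2   2   2   2   2   2   2   3   3   4]
 [  1   2   2   3   3   2   2   2   2   2   2   1   2   2   2   2]
 [  2   2   2   2   2   2   2   2   1   1   1   2   2   2   3   5]]
```

Gap is 4.12 px ≈ 2.7 mm. Back to the pushing pose and 1.5 mm further.

Call:
drive_tool:
  rows:
    - {"jaw": -1, "x": -30, "y": 0, "z": 0, "ax": 0, "ay": 0, "az": 0}
    - {"jaw": -1, "x": -64, "y": 0, "z": 0, "ax": 0, "ay": 0, "az": 0}
    - {"jaw": -1, "x": -64, "y": 0, "z": 0, "ax": 0, "ay": 0, "az": 0}
    - {"jaw": -1, "x": -64, "y": 0, "z": 30, "ax": 0, "ay": 0, "az": 0}
    - {"jaw": -1, "x": -64, "y": 0, "z": 55, "ax": 0, "ay": 0, "az": 0}
    - {"jaw": -1, "x": -64, "y": 0, "z": 63, "ax": 0, "ay": 0, "az": 0}
    - {"jaw": -1, "x": -64, "y": 0, "z": 63, "ax": 0, "ay": 0, "az": 0}
    - {"jaw": -1, "x": -58, "y": 0, "z": 63, "ax": 0, "ay": 0, "az": 0}
    - {"jaw": -1, "x": -52, "y": 0, "z": 63, "ax": 0, "ay": 0, "az": 0}
    - {"jaw": -1, "x": -47, "y": 0, "z": 63, "ax": 0, "ay": 0, "az": 0}
    - {"jaw": -1, "x": -43, "y": 0, "z": 63, "ax": 0, "ay": 0, "az": 0}
    - {"jaw": -1, "x": -40, "y": 0, "z": 63, "ax": 0, "ay": 0, "az": 0}
    - {"jaw": -1, "x": -39, "y": 0, "z": 63, "ax": 0, "ay": 0, "az": 0}
    - {"jaw": -1, "x": -38, "y": 0, "z": 63, "ax": 0, "ay": 0, "az": 0}
    - {"jaw": -1, "x": -37.5, "y": 0, "z": 63, "ax": 0, "ay": 0, "az": 0}
    - {"jaw": -1, "x": -37.5, "y": 0, "z": 63, "ax": 0, "ay": 0, "az": 0}
    - {"jaw": -1, "x": -37.5, "y": 0, "z": 63, "ax": 0, "ay": 0, "az": 0}

```text
time_s: 15.33
eef_pos: [594.5, -63.3, 64.2]
eef_rot: [3.139, 0.002, 1.476]
wrist_force: [-1.5, -11.6, 3.5]
opening: 0.6
grasp_force: 5.7
```

```bash
cat > n.py <<'E'
import sys; from h import *
im=load(sys.argv[1]); p=im['pixels'].astype(int)
print(marks(load('p5'))['yel'])
E
python3 m.py p6
```

```text
15.3833 pos [594.5 -63.3  64.2] F [ -1.1 -11.1   4. ] rot [3.139e+00 2.000e-03 1.476e+00]
tcp s -5.4186472814264 Fs -11.178208220172037
{'yel': (453.0, 63.87771765828737, [7, 7, 7, 6, 6, 5]), 'red': None} [('yel', (107.01, 662.37))]
```

```bash
python3 - <<'E'
from h import *
for t in('p4','p5','p6'):
    p=load(t)['pixels'].astype(int); rg=(p[...,0]-p[...,1])[20:90,464:472].mean(1); rb=(p[...,0]-p[...,2])[20:90,443:451].mean(1)
    i=np.arange(20,90); a=np.clip(rg-105,0,None)*(i<75); b=np.clip(rb-40,0,None)
    print(t,'red',(a@i)/a.sum(),rg[(rg>20)].round().tolist(),'yel',(b@i)/b.sum(),rb[rb>30].round().tolist())
E
```

```text
p4 red 41.36098310291859 [94.0, 147.0, 152.0, 151.0, 133.0, 80.0, 59.0, 38.0] yel 63.70476665834789 [88.0, 129.0, 135.0, 135.0, 138.0, 100.0, 56.0]
p5 red 58.7307366638442 [54.0, 125.0, 147.0, 149.0, 147.0, 98.0, 61.0, 28.0] yel 64.1264596273292 [54.0, 122.0, 135.0, 136.0, 137.0, 129.0, 69.0, 41.0]
p6 red 63.7017094017094 [57.0, 126.0, 147.0, 148.0, 145.0, 96.0, 58.0, 35.0] yel 64.04617752693689 [56.0, 122.0, 135.0, 136.0, 137.0, 114.0, 68.0, 35.0]
```

About 0.5 mm remains; nudging 0.5 mm, then backing off and checking from above.

Call:
drive_tool:
  rows:
    - {"jaw": -1, "x": 0.2, "y": 0, "z": 0, "ax": 0, "ay": 0, "az": 0}
    - {"jaw": -1, "x": 0.4, "y": 0, "z": 0, "ax": 0, "ay": 0, "az": 0}
    - {"jaw": -1, "x": 0.5, "y": 0, "z": 0, "ax": 0, "ay": 0, "az": 0}
    - {"jaw": -1, "x": 0.5, "y": 0, "z": 0, "ax": 0, "ay": 0, "az": 0}
    - {"jaw": -1, "x": 0.5, "y": 0, "z": 0, "ax": 0, "ay": 0, "az": 0}

```text
time_s: 15.8
eef_pos: [594.5, -62.9, 64.2]
eef_rot: [3.139, 0.002, 1.476]
wrist_force: [-0.9, -10.9, 3.2]
opening: 0.5
grasp_force: 5.9
```

```bash
python3 m.py p7
```

```text
15.85 pos [594.5 -62.9  64.2] F [ -1.7 -11.5   3.6] rot [3.139e+00 2.000e-03 1.475e+00]
tcp s -5.00199984809171 Fs -11.607225807751124
{'yel': (453.0, 64.86481668465584, [7, 7, 7, 6, 6, 5]), 'red': None} [('yel', (107.0, 662.42))]
```

Call:
drive_tool:
  rows:
    - {"jaw": -1, "x": -10, "y": 0, "z": 0, "ax": 0, "ay": 0, "az": 0}
    - {"jaw": -1, "x": -26, "y": 0, "z": 0, "ax": 0, "ay": 0, "az": 0}
    - {"jaw": -1, "x": -26, "y": 0, "z": -20, "ax": 0, "ay": 0, "az": 0}
    - {"jaw": -1, "x": -26, "y": 0, "z": -50, "ax": 0, "ay": 0, "az": 0}
    - {"jaw": -1, "x": -26, "y": 0, "z": -63, "ax": 0, "ay": 0, "az": 0}
    - {"jaw": -1, "x": -10, "y": 0, "z": -63, "ax": 0, "ay": 0, "az": 0}
    - {"jaw": -1, "x": 15, "y": 0, "z": -63, "ax": 0, "ay": 0, "az": 0}
    - {"jaw": -1, "x": 32, "y": 0, "z": -63, "ax": 0, "ay": 0, "az": 0}
    - {"jaw": -1, "x": 37, "y": 0, "z": -63, "ax": 0, "ay": 0, "az": 0}
    - {"jaw": -1, "x": 37, "y": 0, "z": -63, "ax": 0, "ay": 0, "az": 0}
    - {"jaw": -1, "x": 37, "y": 0, "z": -63, "ax": 0, "ay": 0, "az": 0}
    - {"jaw": -1, "x": 37, "y": 0, "z": -63, "ax": 0, "ay": 0, "az": 0}

```text
time_s: 16.85
eef_pos: [597.3, -26.0, 126.2]
eef_rot: [3.141, 0.0, 1.475]
wrist_force: [-0.5, 0.1, -0.4]
opening: 0.5
grasp_force: 0.0
```

```bash
python3 m.py q2; python3 - <<'E'
from h import *
def prof(x,lo):
    a=np.clip(x-lo,0,None); i=np.arange(len(x)); return round(float(a@i/a.sum()),2), x.round().tolist()
for t in('q1','q2'):
    p=load(t)['pixels'].astype(int)[138:158]
    print(t,'red',prof((p[...,0]-p[...,1])[:,419:427].mean(1),10),'yel',prof((p[...,0]-p[...,2])[:,405:412].mean(1)*(np.arange(20)>4),25))
im=load('q2'); cv2.imwrite('pics/q2c.png',np.hstack([cv2.resize(im['pixels'][125:165,380:440,::-1],(480,320),interpolation=0),cv2.resize(im['pixels'][60:300,240:440,::-1],(267,320))]))
E
```

```text
16.9 pos [597.3 -26.1 126.1] F [-0.2 -0.2 -0.1] rot [3.141 0.    1.474]
tcp s 31.88234120610893 Fs -0.23898554901043145
{'yel': (413.0, 145.4778131299638, [4, 4, 4, 4, 4, 2]), 'red': (415.0, 144.52293577981652, [2, 2, 2, 2, 2, 2, 2])} [('yel', (106.82, 662.32)), ('red', (107.45, 663.62))]
q1 red (6.52, [2.0, 1.0, 2.0, 2.0, 4.0, 60.0, 138.0, 138.0, 65.0, 6.0, 2.0, 2.0, 2.0, 2.0, 2.0, 2.0, 2.0, 2.0, 2.0, 2.0]) yel (10.66, [0.0, 0.0, 0.0, 0.0, 0.0, 17.0, 15.0, 14.0, 19.0, 67.0, 123.0, 131.0, 99.0, 21.0, 13.0, 12.0, 14.0, 15.0, 17.0, 16.0])
q2 red (6.52, [2.0, 2.0, 2.0, 2.0, 4.0, 60.0, 137.0, 139.0, 66.0, 7.0, 2.0, 2.0, 2.0, 2.0, 2.0, 2.0, 2.0, 2.0, 2.0, 2.0]) yel (7.53, [0.0, 0.0, 0.0, 0.0, 0.0, 20.0, 69.0, 124.0, 126.0, 74.0, 19.0, 12.0, 12.0, 13.0, 12.0, 12.0, 13.0, 14.0, 17.0, 16.0])
```

View pics/q2c.png

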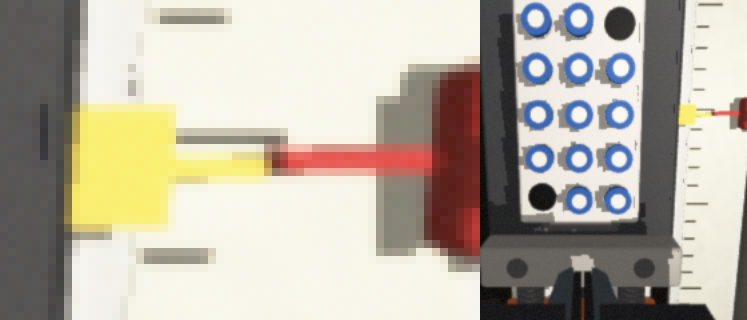

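Pointer lies 1.0 px ≈ 0.65 mm short of the blade (yellow row ~167 vs red ~160 in the crop); rack well seated. One more small nudge.

Call:
drive_tool:
  rows:
    - {"jaw": -1, "x": -30, "y": 0, "z": 0, "ax": 0, "ay": 0, "az": 0}
    - {"jaw": -1, "x": -64, "y": 0, "z": 0, "ax": 0, "ay": 0, "az": 0}
    - {"jaw": -1, "x": -64, "y": 0, "z": 0, "ax": 0, "ay": 0, "az": 0}
    - {"jaw": -1, "x": -64, "y": 0, "z": 30, "ax": 0, "ay": 0, "az": 0}
    - {"jaw": -1, "x": -64, "y": 0, "z": 55, "ax": 0, "ay": 0, "az": 0}
    - {"jaw": -1, "x": -64, "y": 0, "z": 63, "ax": 0, "ay": 0, "az": 0}
    - {"jaw": -1, "x": -64, "y": 0, "z": 63, "ax": 0, "ay": 0, "az": 0}
    - {"jaw": -1, "x": -56, "y": 0, "z": 63, "ax": 0, "ay": 0, "az": 0}
    - {"jaw": -1, "x": -50, "y": 0, "z": 63, "ax": 0, "ay": 0, "az": 0}
    - {"jaw": -1, "x": -45, "y": 0, "z": 63, "ax": 0, "ay": 0, "az": 0}
    - {"jaw": -1, "x": -41, "y": 0, "z": 63, "ax": 0, "ay": 0, "az": 0}
    - {"jaw": -1, "x": -38.5, "y": 0, "z": 63, "ax": 0, "ay": 0, "az": 0}
    - {"jaw": -1, "x": -37.5, "y": 0, "z": 63, "ax": 0, "ay": 0, "az": 0}
    - {"jaw": -1, "x": -37, "y": 0, "z": 63, "ax": 0, "ay": 0, "az": 0}
    - {"jaw": -1, "x": -37, "y": 0, "z": 63, "ax": 0, "ay": 0, "az": 0}
    - {"jaw": -1, "x": -37, "y": 0, "z": 63, "ax": 0, "ay": 0, "az": 0}

```text
time_s: 18.23
eef_pos: [594.5, -62.8, 64.2]
eef_rot: [3.14, 0.002, 1.476]
wrist_force: [-1.2, -12.8, 3.3]
opening: 0.2
grasp_force: 6.0
```

```bash
cat > d.py <<'E'
import sys; from h import *
for t in sys.argv[1:]:
    p=load(t)['pixels'].astype(int); rg=(p[...,0]-p[...,1])[20:90,464:472].mean(1); rb=(p[...,0]-p[...,2])[20:90,443:451].mean(1)
    i=np.arange(20,90); a=np.clip(rg-105,0,None)*(i<75); b=np.clip(rb-40,0,None); print(t,'dif',b@i/b.sum()-a@i/a.sum())
E
python3 m.py p8; python3 d.py p6 p7 p8
```

```text
18.2833 pos [594.5 -62.9  64.2] F [ -1.2 -10.7   3.8] rot [3.139e+00 2.000e-03 1.476e+00]
tcp s -4.945510093072631 Fs -10.818648715376735
{'yel': (453.0, 65.08842799970002, [6, 6, 6, 6, 5, 5]), 'red': None} [('yel', (106.97, 662.4))]
p6 dif 0.34446812522748615
p7 dif 0.33748087484330824
p8 dif 0.4558236466545793
```

Unmoved; continue in small increments.

Call:
drive_tool:
  rows:
    - {"jaw": -1, "x": 0.2, "y": 0, "z": 0, "ax": 0, "ay": 0, "az": 0}
    - {"jaw": -1, "x": 0.4, "y": 0, "z": 0, "ax": 0, "ay": 0, "az": 0}
    - {"jaw": -1, "x": 0.4, "y": 0, "z": 0, "ax": 0, "ay": 0, "az": 0}
    - {"jaw": -1, "x": 0.4, "y": 0, "z": 0, "ax": 0, "ay": 0, "az": 0}

```text
time_s: 18.62
eef_pos: [594.5, -62.5, 64.2]
eef_rot: [3.139, 0.002, 1.476]
wrist_force: [-2.2, -12.1, 2.7]
opening: 0.4
grasp_force: 6.1
```

```bash
python3 m.py p9; python3 d.py p9
```

```text
18.6667 pos [594.5 -62.5  64.2] F [ -1.8 -11.8   4.1] rot [3.139e+00 2.000e-03 1.476e+00]
tcp s -4.5820737125199456 Fs -11.964069324498972
{'yel': (453.0, 65.66112181667044, [7, 7, 7, 6, 6, 5]), 'red': None} [('yel', (107.02, 662.43))]
p9 dif 0.29077606768838393
```

Call:
drive_tool:
  rows:
    - {"jaw": -1, "x": 0.2, "y": 0, "z": 0, "ax": 0, "ay": 0, "az": 0}
    - {"jaw": -1, "x": 0.4, "y": 0, "z": 0, "ax": 0, "ay": 0, "az": 0}
    - {"jaw": -1, "x": 0.4, "y": 0, "z": 0, "ax": 0, "ay": 0, "az": 0}
    - {"jaw": -1, "x": 0.4, "y": 0, "z": 0, "ax": 0, "ay": 0, "az": 0}

```text
time_s: 19.0
eef_pos: [594.6, -62.2, 64.2]
eef_rot: [3.139, 0.002, 1.476]
wrist_force: [-2.2, -12.2, 4.2]
opening: 0.3
grasp_force: 6.3
```

```bash
python3 m.py p10; python3 d.py p10
```

```text
19.05 pos [594.6 -62.2  64.2] F [ -2.  -12.2   3.1] rot [3.139e+00 2.000e-03 1.476e+00]
tcp s -4.27300194742789 Fs -12.366930737984017
{'yel': (453.0, 66.56146450828393, [7, 7, 6, 6, 6, 5]), 'red': None} [('yel', (107.0, 662.48))]
p10 dif 0.26297734240874604
```

Call:
drive_tool:
  rows:
    - {"jaw": -1, "x": 0.2, "y": 0, "z": 0, "ax": 0, "ay": 0, "az": 0}
    - {"jaw": -1, "x": 0.4, "y": 0, "z": 0, "ax": 0, "ay": 0, "az": 0}
    - {"jaw": -1, "x": 0.4, "y": 0, "z": 0, "ax": 0, "ay": 0, "az": 0}
    - {"jaw": -1, "x": 0.4, "y": 0, "z": 0, "ax": 0, "ay": 0, "az": 0}

```text
time_s: 19.38
eef_pos: [594.6, -61.7, 64.2]
eef_rot: [3.14, 0.002, 1.475]
wrist_force: [-2.7, -10.6, 3.4]
opening: 0.8
grasp_force: 5.8
```

```bash
python3 m.py p11; python3 d.py p11
```

```text
19.4333 pos [594.6 -61.7  64.2] F [ -2.1 -11.3   3.5] rot [3.139e+00 2.000e-03 1.476e+00]
tcp s -3.7482839687732272 Fs -11.43109401032907
{'yel': (453.0, 64.32669160401466, [7, 7, 6, 6, 6, 5]), 'red': None} [('yel', (108.44, 662.38))]
p11 dif -3.049898829237847
```

The carriage slipped about 1.4 mm at once. Check from above.

Call:
drive_tool:
  rows:
    - {"jaw": -1, "x": -10, "y": 0, "z": 0, "ax": 0, "ay": 0, "az": 0}
    - {"jaw": -1, "x": -26, "y": 0, "z": 0, "ax": 0, "ay": 0, "az": 0}
    - {"jaw": -1, "x": -26, "y": 0, "z": -20, "ax": 0, "ay": 0, "az": 0}
    - {"jaw": -1, "x": -26, "y": 0, "z": -50, "ax": 0, "ay": 0, "az": 0}
    - {"jaw": -1, "x": -26, "y": 0, "z": -63, "ax": 0, "ay": 0, "az": 0}
    - {"jaw": -1, "x": -10, "y": 0, "z": -63, "ax": 0, "ay": 0, "az": 0}
    - {"jaw": -1, "x": 15, "y": 0, "z": -63, "ax": 0, "ay": 0, "az": 0}
    - {"jaw": -1, "x": 32, "y": 0, "z": -63, "ax": 0, "ay": 0, "az": 0}
    - {"jaw": -1, "x": 36, "y": 0, "z": -63, "ax": 0, "ay": 0, "az": 0}
    - {"jaw": -1, "x": 36, "y": 0, "z": -63, "ax": 0, "ay": 0, "az": 0}
    - {"jaw": -1, "x": 36, "y": 0, "z": -63, "ax": 0, "ay": 0, "az": 0}
    - {"jaw": -1, "x": 36, "y": 0, "z": -63, "ax": 0, "ay": 0, "az": 0}

```text
time_s: 20.43
eef_pos: [597.4, -25.8, 126.2]
eef_rot: [3.141, 0.0, 1.475]
wrist_force: [0.7, -0.4, 0.4]
opening: 0.6
grasp_force: 0.0
```

```bash
python3 m.py q3; python3 - <<'E'
from h import *
def prof(x,lo):
    a=np.clip(x-lo,0,None); i=np.arange(len(x)); return round(float(a@i/a.sum()),2), x.round().tolist()
for t in('q3',):
    p=load(t)['pixels'].astype(int)[138:158]
    print(t,'red',prof((p[...,0]-p[...,1])[:,419:427].mean(1),10),'yel',prof((p[...,0]-p[...,2])[:,405:412].mean(1),40))
E
```

```text
20.4833 pos [597.3 -25.9 126.1] F [-0.8 -0.8  0.1] rot [3.141 0.    1.474]
tcp s 32.084783233240564 Fs -0.8784228176420037
{'yel': (413.0, 143.6483167250202, [4, 4, 4, 4, 4, 4]), 'red': (414.0, 145.0, [1, 1, 1, 1, 1, 1, 1])} [('yel', (108.19, 662.23)), ('red', (107.31, 662.97))]
q3 red (6.77, [2.0, 2.0, 2.0, 2.0, 3.0, 35.0, 127.0, 147.0, 94.0, 8.0, 2.0, 2.0, 2.0, 2.0, 2.0, 2.0, 2.0, 2.0, 2.0, 2.0]) yel (5.53, [12.0, 13.0, 13.0, 24.0, 81.0, 134.0, 130.0, 87.0, 26.0, 16.0, 12.0, 12.0, 12.0, 12.0, 13.0, 13.0, 13.0, 14.0, 16.0, 17.0])
```

It has overrun by about 0.8 mm (blades still overlapping). The front face of the carriage is rigid, so a stiff fingertip touch there can ease it back precisely. Moving over to it.

Call:
drive_tool:
  rows:
    - {"jaw": -1, "x": 30, "y": 0, "z": -10, "ax": 0, "ay": 0, "az": 0}
    - {"jaw": -1, "x": 65, "y": 0, "z": -10, "ax": 0, "ay": 0, "az": 0}
    - {"jaw": -1, "x": 100, "y": 0, "z": -10, "ax": 0, "ay": 0, "az": 0}
    - {"jaw": -1, "x": 135, "y": 0, "z": -10, "ax": 0, "ay": 0, "az": 0}
    - {"jaw": -1, "x": 160, "y": 0, "z": -10, "ax": 0, "ay": 0, "az": 0}
    - {"jaw": -1, "x": 170, "y": 0, "z": -10, "ax": 0, "ay": 0, "az": 0}
    - {"jaw": -1, "x": 170, "y": 0, "z": -10, "ax": 0, "ay": 0, "az": 0}
    - {"jaw": -1, "x": 170, "y": 0, "z": 20, "ax": 0, "ay": 0, "az": 0}
    - {"jaw": -1, "x": 170, "y": 0, "z": 45, "ax": 0, "ay": 0, "az": 0}
    - {"jaw": -1, "x": 170, "y": 0, "z": 60, "ax": 0, "ay": 0, "az": 0}
    - {"jaw": -1, "x": 170, "y": 0, "z": 68, "ax": 0, "ay": 0, "az": 0}
    - {"jaw": -1, "x": 170, "y": 0, "z": 68, "ax": 0, "ay": 0, "az": 0}
    - {"jaw": -1, "x": 170, "y": 0, "z": 68, "ax": 0, "ay": 0, "az": 0}
    - {"jaw": -1, "x": 170, "y": 0, "z": 68, "ax": 0, "ay": 0, "az": 0}

```text
time_s: 21.65
eef_pos: [614.4, 143.5, 59.1]
eef_rot: [3.14, -0.0, 1.474]
wrist_force: [-0.1, 1.0, 0.6]
opening: 0.4
grasp_force: 0.0
```

```bash
cat > t.py <<'E'
from h import *
import numpy as np
s=robot.get_state(); print(s['time_s'],s['eef_pos'].round(2),'tcp s',round(float(s['eef_pos'][:2]@U),2),'Fs',round(float(s['wrist_force'][:2]@U),2),s['wrist_force'].round(1))
E
python3 t.py
```

```text
21.65 [614.41 143.53  59.1 ] tcp s 202.42 Fs 0.99 [-0.1  1.   0.6]
```

Call:
drive_tool:
  rows:
    - {"jaw": -1, "x": -5, "y": 0, "z": 1, "ax": 0, "ay": 0, "az": 0}
    - {"jaw": -1, "x": -8, "y": 0, "z": 1, "ax": 0, "ay": 0, "az": 0}
    - {"jaw": -1, "x": -9.5, "y": 0, "z": 1, "ax": 0, "ay": 0, "az": 0}
    - {"jaw": -1, "x": -10.5, "y": 0, "z": 1, "ax": 0, "ay": 0, "az": 0}
    - {"jaw": -1, "x": -10.5, "y": 0, "z": 1, "ax": 0, "ay": 0, "az": 0}
    - {"jaw": -1, "x": -10.5, "y": 0, "z": 1, "ax": 0, "ay": 0, "az": 0}

```text
time_s: 22.15
eef_pos: [612.6, 133.5, 57.0]
eef_rot: [3.142, 0.0, 1.475]
wrist_force: [-0.2, 0.6, 0.5]
opening: 0.5
grasp_force: 0.0
```

```bash
python3 t.py
```

```text
22.15 [612.58 133.54  57.04] tcp s 192.3 Fs 0.61 [-0.2  0.6  0.5]
```

Call:
drive_tool:
  rows:
    - {"jaw": -1, "x": -0.4, "y": 0, "z": 0, "ax": 0, "ay": 0, "az": 0}
    - {"jaw": -1, "x": -0.4, "y": 0, "z": 0, "ax": 0, "ay": 0, "az": 0}
    - {"jaw": -1, "x": -0.4, "y": 0, "z": 0, "ax": 0, "ay": 0, "az": 0}

```text
time_s: 22.4
eef_pos: [612.6, 133.5, 57.0]
eef_rot: [3.141, -0.0, 1.475]
wrist_force: [-0.7, 2.8, 2.2]
opening: 0.3
grasp_force: 1.6
```

```bash
python3 t.py
```

```text
22.4 [612.59 133.45  56.96] tcp s 192.21 Fs 2.68 [-0.7  2.8  2.2]
```

Call:
drive_tool:
  rows:
    - {"jaw": -1, "x": -0.4, "y": 0, "z": 0, "ax": 0, "ay": 0, "az": 0}
    - {"jaw": -1, "x": -0.4, "y": 0, "z": 0, "ax": 0, "ay": 0, "az": 0}
    - {"jaw": -1, "x": -0.4, "y": 0, "z": 0, "ax": 0, "ay": 0, "az": 0}

```text
time_s: 22.65
eef_pos: [612.6, 133.4, 57.0]
eef_rot: [3.141, -0.001, 1.475]
wrist_force: [-0.7, 6.3, 2.3]
opening: 0.6
grasp_force: 3.3
```

```bash
python3 t.py
```

```text
22.65 [612.6  133.38  57.01] tcp s 192.14 Fs 6.19 [-0.7  6.3  2.3]
```

Call:
drive_tool:
  rows:
    - {"jaw": -1, "x": -0.4, "y": 0, "z": 0, "ax": 0, "ay": 0, "az": 0}
    - {"jaw": -1, "x": -0.4, "y": 0, "z": 0, "ax": 0, "ay": 0, "az": 0}
    - {"jaw": -1, "x": -0.4, "y": 0, "z": 0, "ax": 0, "ay": 0, "az": 0}

```text
time_s: 22.9
eef_pos: [612.6, 133.3, 57.0]
eef_rot: [3.141, -0.001, 1.475]
wrist_force: [0.6, 9.7, 1.9]
opening: 0.6
grasp_force: 4.8
```

```bash
python3 t.py
```

```text
22.9 [612.59 133.33  57.01] tcp s 192.09 Fs 9.73 [0.6 9.7 1.9]
```

Call:
drive_tool:
  rows:
    - {"jaw": -1, "x": -0.3, "y": 0, "z": 0, "ax": 0, "ay": 0, "az": 0}
    - {"jaw": -1, "x": -0.3, "y": 0, "z": 0, "ax": 0, "ay": 0, "az": 0}
    - {"jaw": -1, "x": -0.3, "y": 0, "z": 0, "ax": 0, "ay": 0, "az": 0}

```text
time_s: 23.15
eef_pos: [612.6, 133.2, 57.0]
eef_rot: [3.141, -0.002, 1.475]
wrist_force: [0.1, 11.1, 1.0]
opening: 0.8
grasp_force: 5.5
```

```bash
python3 t.py
```

```text
23.15 [612.62 133.19  57.03] tcp s 191.95 Fs 11.1 [ 0.1 11.1  1. ]
```

Call:
drive_tool:
  rows:
    - {"jaw": -1, "x": -0.2, "y": 0, "z": 0, "ax": 0, "ay": 0, "az": 0}
    - {"jaw": -1, "x": -0.4, "y": 0, "z": 0, "ax": 0, "ay": 0, "az": 0}
    - {"jaw": -1, "x": -0.4, "y": 0, "z": 0, "ax": 0, "ay": 0, "az": 0}
    - {"jaw": -1, "x": -0.4, "y": 0, "z": 0, "ax": 0, "ay": 0, "az": 0}

```text
time_s: 23.48
eef_pos: [612.6, 132.9, 57.0]
eef_rot: [3.141, -0.002, 1.475]
wrist_force: [-0.1, 12.4, 0.9]
opening: 0.7
grasp_force: 5.8
```

```bash
python3 t.py
```

```text
23.4833 [612.56 132.87  57.02] tcp s 191.62 Fs 12.38 [-0.1 12.4  0.9]
```

Moving smoothly (about 0.4 mm so far); 0.35 mm more.

Call:
drive_tool:
  rows:
    - {"jaw": -1, "x": -0.2, "y": 0, "z": 0, "ax": 0, "ay": 0, "az": 0}
    - {"jaw": -1, "x": -0.35, "y": 0, "z": 0, "ax": 0, "ay": 0, "az": 0}
    - {"jaw": -1, "x": -0.35, "y": 0, "z": 0, "ax": 0, "ay": 0, "az": 0}
    - {"jaw": -1, "x": -0.35, "y": 0, "z": 0, "ax": 0, "ay": 0, "az": 0}

```text
time_s: 23.82
eef_pos: [612.5, 132.5, 57.0]
eef_rot: [3.141, -0.002, 1.475]
wrist_force: [-0.4, 11.0, 1.4]
opening: 0.7
grasp_force: 5.8
```

```bash
python3 t.py
```

```text
23.8167 [612.5  132.54  57.  ] tcp s 191.3 Fs 10.9 [-0.4 11.   1.4]
```

Call:
drive_tool:
  rows:
    - {"jaw": -1, "x": 5, "y": 0, "z": 0, "ax": 0, "ay": 0, "az": 0}
    - {"jaw": -1, "x": 11, "y": 0, "z": 0, "ax": 0, "ay": 0, "az": 0}
    - {"jaw": -1, "x": 11, "y": 0, "z": -20, "ax": 0, "ay": 0, "az": 0}
    - {"jaw": -1, "x": 11, "y": 0, "z": -50, "ax": 0, "ay": 0, "az": 0}
    - {"jaw": -1, "x": 11, "y": 0, "z": -76, "ax": 0, "ay": 0, "az": 0}
    - {"jaw": -1, "x": 11, "y": 0, "z": -78, "ax": 0, "ay": 0, "az": 0}
    - {"jaw": -1, "x": -20, "y": 0, "z": -78, "ax": 0, "ay": 0, "az": 0}
    - {"jaw": -1, "x": -55, "y": 0, "z": -78, "ax": 0, "ay": 0, "az": 0}
    - {"jaw": -1, "x": -90, "y": 0, "z": -78, "ax": 0, "ay": 0, "az": 0}
    - {"jaw": -1, "x": -125, "y": 0, "z": -78, "ax": 0, "ay": 0, "az": 0}
    - {"jaw": -1, "x": -150, "y": 0, "z": -74, "ax": 0, "ay": 0, "az": 0}
    - {"jaw": -1, "x": -159, "y": 0, "z": -68, "ax": 0, "ay": 0, "az": 0}
    - {"jaw": -1, "x": -159, "y": 0, "z": -68, "ax": 0, "ay": 0, "az": 0}
    - {"jaw": -1, "x": -159, "y": 0, "z": -68, "ax": 0, "ay": 0, "az": 0}
    - {"jaw": -1, "x": -159, "y": 0, "z": -68, "ax": 0, "ay": 0, "az": 0}

```text
time_s: 25.07
eef_pos: [597.2, -25.7, 124.8]
eef_rot: [-3.141, -0.0, 1.476]
wrist_force: [0.2, 0.5, 0.7]
opening: 0.5
grasp_force: 0.0
```

```bash
python3 m.py q4; python3 - <<'E'
from h import *
def prof(x,lo):
    a=np.clip(x-lo,0,None); i=np.arange(len(x)); return round(float(a@i/a.sum()),2), x.round().tolist()
for t in('q4',):
    o=marks(load(t)); r=int(o['yel'][1])-7; u=int(o['yel'][0])
    p=load(t)['pixels'].astype(int)[r:r+18]
    print(r,'red',prof((p[...,0]-p[...,1])[:,u+6:u+13].mean(1),10),'yel',prof((p[...,0]-p[...,2])[:,u-7:u-1].mean(1),40))
    w=grab('wrist','q5'); print(marks(w))
E
```

```text
25.1167 pos [597.3 -25.6 124.9] F [-0.1  0.1  0.9] rot [-3.142 -0.     1.476]
tcp s 32.398139691259885 Fs 0.13505321844437243
{'yel': (414.0, 144.90128861350576, [4, 5, 5, 5, 4, 3]), 'red': (415.0, 145.0, [1, 1, 1, 1, 1, 1, 1])} [('yel', (107.52, 662.34)), ('red', (107.45, 663.02))]
137 red (8.02, [2.0, 2.0, 2.0, 2.0, 1.0, 2.0, 10.0, 108.0, 149.0, 115.0, 8.0, 2.0, 2.0, 2.0, 2.0, 2.0, 2.0, 2.0]) yel (7.78, [13.0, 12.0, 13.0, 12.0, 15.0, 23.0, 69.0, 130.0, 134.0, 122.0, 38.0, 14.0, 12.0, 12.0, 12.0, 12.0, 13.0, 13.0])
{'yel': (414.0, 145.17115589353614, [4, 4, 4, 4, 4, 3]), 'red': (415.0, 145.46575342465752, [2, 2, 2, 2, 2, 2, 2])}
```

Aligned within about 0.2 mm, arm clear of everything. Handing in.

```bash
python3 -c "from cell import robot; print(robot.close_job())"
```

```text
the job is handed in; nothing more can be done
None
```

The rack is pressed home past both catches and the pointer ends about 0.2 mm from the red mark, but the carriage did stick and slip about 0.8 mm past the mark on the last nudge. I eased it back by pushing on its rigid front face (never the rack), and handed the job in at about 25 s.

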